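Load soft jaws on the carrier and push it into the laser marking frame

TASK

Stand every aluminium jaw that lies on the bench upright on one of its long thin edges on the black carrier plate. Only when all of them stand there, slide the loaded carrier along the bench, without lifting it, until it lies wholly inside the painted white marking frame, squarely, with all the jaws still standing on it; then press the ready button fully down and let go of it. Leave the bottle and the turned shafts alone.

Things in the scene. Friction and masses are not known exactly. Their poses are not given: they have to be found in the camera images.
- jaw1: aluminium soft jaw for a lathe chuck: a flat block 60 x 46 x 18 mm with two bolt holes (drawn only) through the broad face; 0.14 kg. Origin at its centre; x along the 60 mm length, y along the 46 mm width, z through the 18 mm thickness. It starts flat on the bench (centre at z 9 mm); stood on a long thin edge (60 x 18 mm) it is 46 mm tall. Three to five of the five jaws are present; all are alike
- jaw2: aluminium soft jaw for a lathe chuck: a flat block 60 x 46 x 18 mm with two bolt holes (drawn only) through the broad face; 0.14 kg. Origin at its centre; x along the 60 mm length, y along the 46 mm width, z through the 18 mm thickness. It starts flat on the bench (centre at z 9 mm); stood on a long thin edge (60 x 18 mm) it is 46 mm tall. Three to five of the five jaws are present; all are alike
- jaw3: aluminium soft jaw for a lathe chuck: a flat block 60 x 46 x 18 mm with two bolt holes (drawn only) through the broad face; 0.14 kg. Origin at its centre; x along the 60 mm length, y along the 46 mm width, z through the 18 mm thickness. It starts flat on the bench (centre at z 9 mm); stood on a long thin edge (60 x 18 mm) it is 46 mm tall. Three to five of the five jaws are present; all are alike
- jaw4: aluminium soft jaw for a lathe chuck: a flat block 60 x 46 x 18 mm with two bolt holes (drawn only) through the broad face; 0.14 kg. Origin at its centre; x along the 60 mm length, y along the 46 mm width, z through the 18 mm thickness. It starts flat on the bench (centre at z 9 mm); stood on a long thin edge (60 x 18 mm) it is 46 mm tall. Three to five of the five jaws are present; all are alike
- jaw5: aluminium soft jaw for a lathe chuck: a flat block 60 x 46 x 18 mm with two bolt holes (drawn only) through the broad face; 0.14 kg. Origin at its centre; x along the 60 mm length, y along the 46 mm width, z through the 18 mm thickness. It starts flat on the bench (centre at z 9 mm); stood on a long thin edge (60 x 18 mm) it is 46 mm tall. Three to five of the five jaws are present; all are alike
- carrier: loose black plastic carrier plate, a plain slab 180 (x) x 100 (y) x 20 (z) mm, 0.45 kg, lying on the bench; origin at the centre of its underside, top at z 20 mm. Up to five jaws stand on it side by side. It must be slid, never lifted
- frame: white rectangular outline painted flat on the bench (fixed, nothing to bump into), line 8 mm wide, inner opening 210 (x) x 130 (y) mm; origin at its centre, axes along its sides; the carrier's x axis goes along the frame's x axis, either way round
- ready_top (a point): centre of the top of the round white ready button (32 mm diameter) on a low grey housing fixed to the bench; pressed straight down
- ready (a joint): travel of the ready button in m: 0 up, 0.006 fully down; springs back, about 5 N
- shaft1: bystander: turned steel shaft 28 mm in diameter and 90 mm tall, standing; origin at the centre of its foot
- shaft2: bystander: a second turned steel shaft like shaft1
- bottle: bystander: water bottle, 62 mm in diameter and 200 mm tall; origin at the centre of its foot
There are look-alikes about, which are no part of the job. Leave any blue or orange look-alike of the jaw4 alone.

How it is judged:
By the outcome, as a careful person would: the job done as asked, in the order asked, and still so for the second after the job is handed in, with the robot touching nothing.
Of jaw1, jaw2, jaw3, jaw4, jaw5 only 3 to 5 are there at a start; the rules pass over those that are not, and their reading is None.
At some moment in a run one of jaw1, jaw2, jaw3, jaw4, jaw5, carrier may be knocked a few centimetres aside while the robot is not near it.
Once in a run the grip may slacken for a moment while it holds something.
It also fails if it takes over 210 s, if anything falls off the work surface, if the arm or the gripper's body presses on something with over 40 N, if the wrist force passes 120 N, or if a joint passes its speed limit or range.

ROBOT

A 6-joint arm with a two-finger parallel gripper is mounted at the origin on the work surface. World frame = base frame: x ahead of the robot, y to its left, z up, the work surface at z = 0. Lengths are in m, angles in rad, forces in N, time in s.
With the tool pointing down it reaches from about 0.3 to 0.875 m from the base axis. Payload 6.4 kg.
Tool frame: the origin (TCP) lies midway between the tips of the shut fingers; the grasp point (between the pads) lies 19 mm behind it; x points along the fingers, y is the direction in which the jaws open and shut, and the axes are right-handed (so a half turn about x gives the same grasp; the last joint's range is limited). The gripper opens to 85 mm and grips with 20 to 120 N. Pads are 22 mm wide; open, the fingers measure 114 mm over their backs; the gripper's body (76 mm by 85 mm) begins 54 mm behind the grasp point. The pads swing forward as they close: fully open they stand 13 mm farther back than shut.
Start: joints at [-1.479, 0.181, 1.607, -0, 1.354, -0.206], TCP at [0.169, -0.55, 0.231] pointing down, gripper open.
Joint ranges: [-2.99, 2.99], [-0.89, 2.07], [0.3, 2.58], [-1.14, 4.28], [0, 2.63], [-3.12, 3.12]. Speed limits (rad/s): [2.57, 2.57, 3.01, 3.14, 3.14, 3.14].

INTERFACE

Orientations are given as a unit quaternion [w, x, y, z].
In Python, from bench import ctrl gives the robot as it stands.
- The arm moves only by the tool servo_tool, never from a script. Its argument "targets" is a list of rows, each a list of 7 numbers: the turn, a rotation vector about the tool's x, y, z in rad, then the shift along the tool's x, y, z in mm, then the opening, from -1 (shut) to 1 (fully open). A call has exactly 8 rows; each row is the pose to reach, as a shift and turn from the pose measured when the call began, along the tool's axes at that moment; what a row does not reach only later rows make up. A row lasts 1/8 s, in which the tool goes at most 62.5 mm and 10.7 degrees, less where a joint would pass 70% of its speed; a pose out of reach is approached as far as the arm can. A call with a gripper value outside its range is refused whole. The fingers move at their own pace and stop on an object; the grip force is fixed at half the most. Time passes only in rows, so rows that repeat a pose let the fingers close, or fill a call up. It gives the time, the measured TCP pose, the force and the opening at its end, in the units of the state.
- ctrl.get_obs(): the state, without advancing time (a new reading comes with each control period).
- ctrl.camera(name): name is "scene" or "top" or "wrist"; returns a dict with "pixels" (420x560x3 uint8, blue, green, red), "intrinsics" (3x3 intrinsics, pixels), "R" (3x3) and "t" (3): a world point X has camera coordinates R X + t; the wrist camera has in their place "tool_from_camera" (4x4, takes a point from camera to tool coordinates, whose origin is the TCP and whose axes are the tool frame's). Camera axes: x right, y down, z forward; pixel columns grow to the right and rows downward; lengths in m; the calibration is good to about 2 mm. A picture is of the moment at which its call begins: read the wrist's pose just before it. There is no depth.
- ctrl.hand_in(): hands the job in, once; it reports no verdict.
The state is a dict: "time_s": time; "q": joint angles; "dq": joint speeds; "joint_efforts": joint torques, N m; "eef_pos": TCP position; "eef_rot": TCP orientation; "wrist_force": force on the tool from outside, world axes, zero at the start; "torque": the same for the moment, N m; "opening": opening from 0.0 (shut) to 1.0 (fully open).
Only numpy, scipy, OpenCV 4.12 (cv2) and the standard library are available. Lean on these libraries where they do the work, as an engineer would, in place of code of your own. Each camera call takes 0.05 s, during which the arm holds its last target.

## Working session

There is one attempt and no reset: what is moved stays moved. The work goes in short steps, Python scripts to look and compute and a tool call to move; the robot and the scene stay as the last step left them, time stands still between calls to the robot, and variables do not carry over. Pictures are saved under pics/ and viewed, and the job is handed in when it is done.

Besides the shell and the picture viewer there is one more tool, called as name([rows], argument=value, ...), one row to a line, values as JSON. servo_tool: Moves the arm, as the interface text tells. Its arguments: {"type":"object","properties":{"targets":{"type":"array","items":{"type":"array","items":{"type":"number"}}}},"required":["targets"]}

```bash
ls; mkdir -p pics
python3 - <<'E'
from bench import ctrl
import cv2,numpy as np
o=ctrl.get_obs();print(o)
for n in ["scene","top","wrist"]:
    c=ctrl.camera(n);cv2.imwrite(f"pics/{n}0.png",c["pixels"])
    print(n,{k:np.round(v,4).tolist() for k,v in c.items() if k!="pixels"})
E
```

```text
pics
{'time_s': 0.0, 'q': array([-1.47930629e+00,  1.81580236e-01,  1.60801187e+00, -1.90604689e-06,
        1.35379765e+00, -2.06337317e-01]), 'dq': array([-2.72585427e-04,  1.02274361e-03,  1.28087217e-05,  1.41005919e-04,
        5.15222564e-04, -1.28551388e-04]), 'joint_efforts': array([ 1.48258372e-03, -4.44864535e+01, -3.51342702e+01, -2.56703670e-04,
        8.97556281e-03,  3.98976852e-05]), 'eef_pos': array([ 0.16867388, -0.5491209 ,  0.23036025]), 'eef_rot': array([ 0.10427487,  0.69931662,  0.1055436 , -0.699245  ]), 'wrist_force': array([-0.0581367 ,  1.08283335, -0.28726496]), 'torque': array([-0.01383315,  0.00375192,  0.05868887]), 'opening': 0.9987209991884977}
scene {'intrinsics': [[486.7294, 0.0, 285.7441], [0.0, 486.7294, 203.905], [0.0, 0.0, 1.0]], 'R': [[0.626, 0.7798, 0.0028], [0.6493, -0.5193, -0.5557], [-0.4319, 0.3497, -0.8314]], 't': [-0.3469, -0.3359, 1.4044]}
top {'intrinsics': [[524.1316, 0.0, 277.9482], [0.0, 524.1316, 209.2373], [0.0, 0.0, 1.0]], 'R': [[0.0076, -0.9998, -0.0189], [-0.9886, -0.0047, -0.1503], [0.1501, 0.0199, -0.9885]], 't': [-0.0128, 0.5469, 1.3554]}
wrist {'intrinsics': [[327.5023, 0.0, 282.7276], [0.0, 327.5023, 206.8759], [0.0, 0.0, 1.0]], 'tool_from_camera': [[-0.0, -0.2978, 0.9546, -0.1423], [1.0, 0.0005, 0.0002, -0.0006], [-0.0005, 0.9546, 0.2978, -0.0773], [0.0, 0.0, 0.0, 1.0]]}
```

View pics/scene0.png

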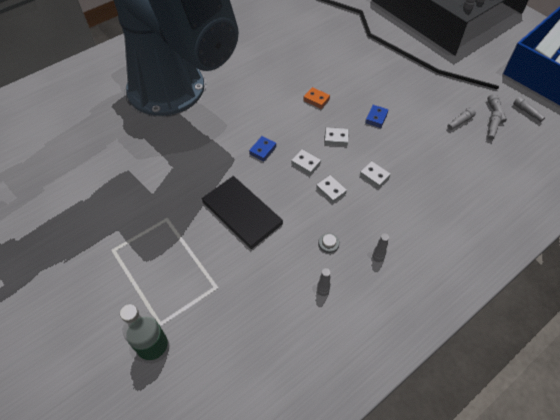

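View pics/top0.png

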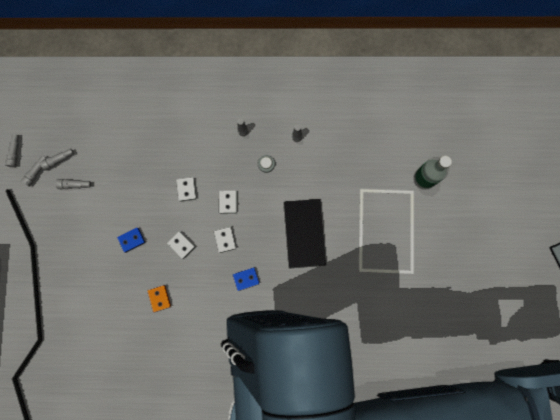

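View pics/wrist0.png

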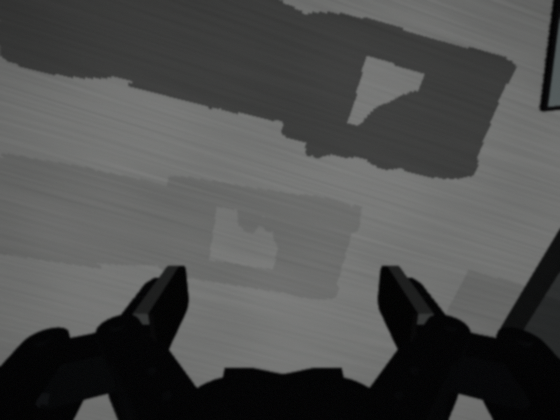

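The top view shows four silver jaws at (186,189), (228,202), (181,244) and (225,240). The blue blocks at (131,240) and (246,278) and the orange one at (159,298) are look-alikes. The carrier is at (305,233), the frame at (387,231), and the button at (266,163). I'll enlarge both views to confirm.

Run:
```python
import cv2
a=cv2.imread("pics/top0.png")[110:320,100:460]; cv2.imwrite("pics/top0c.png",cv2.resize(a,None,fx=2.2,fy=2.2,interpolation=cv2.INTER_CUBIC))
a=cv2.imread("pics/scene0.png")[80:330,100:420]; cv2.imwrite("pics/scene0c.png",cv2.resize(a,None,fx=2.4,fy=2.4,interpolation=cv2.INTER_CUBIC))
```

```text
(no output)
```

View pics/top0c.png

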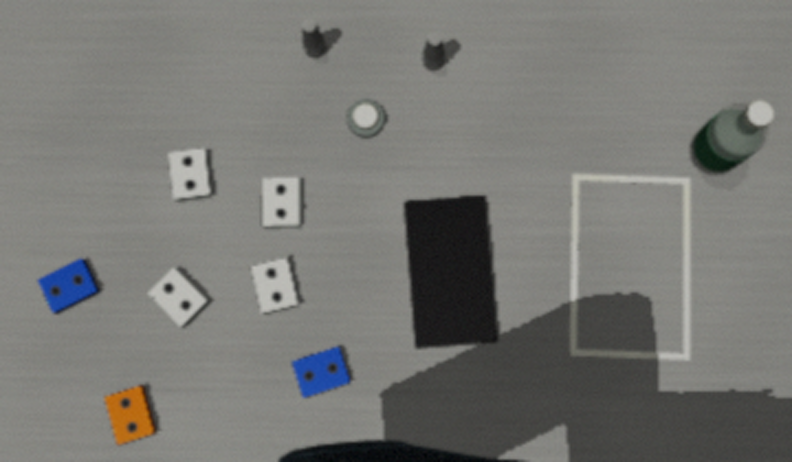

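View pics/scene0c.png

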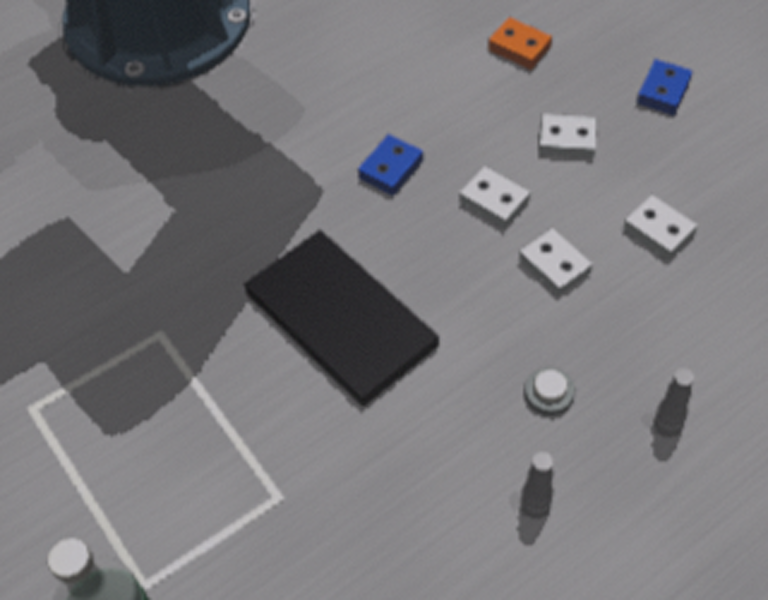

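```bash
cat > h.py <<'E'
from bench import ctrl
import cv2,numpy as np
from scipy.optimize import minimize
from scipy.spatial.transform import Rotation as Rn
def proj(c,P):
    P=np.atleast_2d(P);X=P@np.array(c["R"]).T+np.array(c["t"]);u=X@np.array(c["intrinsics"]).T
    return u[:,:2]/u[:,2:]
def ray(c,uv):
    R=np.array(c["R"]);K=np.array(c["intrinsics"])
    d=R.T@np.linalg.solve(K,[uv[0],uv[1],1.]);o=-R.T@np.array(c["t"]);return o,d
def atz(c,uv,z):
    o,d=ray(c,uv);return o+d*(z-o[2])/d[2]
def tri(cs,uvs):
    A=np.zeros((3,3));b=np.zeros(3)
    for c,uv in zip(cs,uvs):
        o,d=ray(c,uv);d=d/np.linalg.norm(d);M=np.eye(3)-np.outer(d,d);A+=M;b+=M@o
    return np.linalg.solve(A,b)
def wristcam():
    o=ctrl.get_obs();c=ctrl.camera("wrist")
    q=o["eef_rot"];Rt=Rn.from_quat([q[1],q[2],q[3],q[0]]).as_matrix()
    T=np.array(c["tool_from_camera"]);Rw=Rt@T[:3,:3];tw=Rt@T[:3,3]+o["eef_pos"]
    c["R"]=Rw.T;c["t"]=-Rw.T@tw;return o,c
def blobs(img,lo,hi,amin,amax):
    m=cv2.inRange(img,np.array(lo),np.array(hi))
    m=cv2.morphologyEx(m,cv2.MORPH_CLOSE,np.ones((3,3)))
    cn,_=cv2.findContours(m,cv2.RETR_EXTERNAL,cv2.CHAIN_APPROX_NONE)
    return m,[k for k in cn if amin<cv2.contourArea(k)<amax]
def rect(c,k,z):
    P=np.array([atz(c,p,z)[:2] for p in k[:,0,:].astype(float)])
    (x,y),(w,h),a=cv2.minAreaRect((P*1000).astype(np.float32))
    if w<h: w,h,a=h,w,a+90
    a=(a+90)%180-90
    return np.round([x,y,w,h,a],1)
def save(n,img,box=None,f=1):
    if box: img=img[box[1]:box[3],box[0]:box[2]]
    cv2.imwrite(f"pics/{n}.png",cv2.resize(img,None,fx=f,fy=f,interpolation=cv2.INTER_CUBIC))
E
python3 - <<'E'
from h import *
cs={n:ctrl.camera(n) for n in("top","scene")}
for n,c in cs.items():
    im=c["pixels"]
    for nm,lo,hi,a0,a1,z in [("jaw",[165]*3,[255]*3,100,800,.018),("carrier",[0]*3,[32]*3,1500,6000,.02),("any",[165]*3,[255]*3,30,100,.03)]:
        m,b=blobs(im,lo,hi,a0,a1)
        for k in b:
            M=cv2.moments(k);print(n,nm,[round(M["m10"]/M["m00"],1),round(M["m01"]/M["m00"],1)],rect(c,k,z))
    m,b=blobs(im,[165]*3,[255]*3,10,1e6)
t,s=cs["top"],cs["scene"]
g=lambda p:(100+p[0]/2.2,110+p[1]/2.2)
h=lambda p:(100+p[0]/2.4,80+p[1]/2.4)
for nm,a,b in [("frTL",(575,178),(162,337)),("frTR",(688,181),(35,408)),("frBR",(686,355),(146,582)),("frBL",(574,352),(281,496)),("button",(365,115),(551,385)),("sh1",(430,45),(543,461)),("sh2",(308,33),(684,378)),
 ("cTL",(405,201),(437,340)),("cTR",(487,196),(361,402)),("cBR",(497,342),(245,288)),("cBL",(415,347),(320,232))]:
    print(nm,np.round(tri([t,s],[g(a),h(b)]),4), np.round(atz(t,g(a),0)[:2],4),np.round(atz(s,h(b),0)[:2],4))
E
```

```text
top jaw [179.8, 244.4] [452.7 254.7  56.2  41.3  46.2]
top jaw [224.1, 239.0] [468.6 135.4  55.9  42.2  14.4]
top jaw [227.0, 201.0] [572.6 129.9  55.8  38.3   1.2]
top jaw [392.9, 219.2] [ 494.3 -300.1  221.6  142.4   -1.8]
top jaw [185.4, 188.2] [607.8 244.7  55.8  42.    8.8]
top carrier [440.1, 389.9] [  69.3 -357.3  772.4   59.   -79.5]
top carrier [304.7, 233.0] [485.8 -81.3 177.6  95.9   4.9]
top any [265.5, 162.1] [678.7  25.7  24.6  22.4 -89.8]
top any [445.3, 160.8] [ 684.2 -462.    25.3   24.2   -2.2]
scene jaw [127.9, 311.4] [ 545.9 -412.8   31.7   31.2  -76.8]
scene jaw [166.1, 283.3] [ 505.2 -305.1  222.1  143.3   -1.7]
scene jaw [331.3, 186.7] [571.  128.8  57.3  44.6   0. ]
scene jaw [375.0, 172.0] [605.  244.2  56.   44.1   8.8]
scene jaw [305.7, 159.6] [467.1 135.1  57.8  44.2  14.4]
scene jaw [336.5, 134.1] [451.1 252.8  57.4  43.1  47.2]
scene jaw [550.7, 41.4] [ 579.6 1042.8  178.    47.6  -78.1]
scene carrier [429.1, 20.6] [ 2.634e+02  8.170e+02  3.454e+02  1.541e+02 -3.000e-01]
scene any [329.0, 239.3] [681.8  21.9  27.2  25.8  51.3]
frTL [ 0.5527 -0.2374  0.2221] [ 0.6053 -0.2377] [ 0.3934 -0.2305]
frTR [ 0.552  -0.3483  0.2317] [ 0.6021 -0.3782] [ 0.3866 -0.3659]
frBR [ 0.4203 -0.4052 -0.3438] [ 0.3864 -0.3691] [ 0.601  -0.3716]
frBL [ 0.431  -0.2287 -0.3248] [ 0.3891 -0.2329] [ 0.6074 -0.2346]
button [0.6809 0.0253 0.0184] [0.6853 0.0259] [0.6742 0.0335]
sh1 [ 0.7538 -0.0547  0.0761] [ 0.7771 -0.056 ] [ 0.7298 -0.0258]
sh2 [0.7701 0.095  0.0763] [0.7927 0.1001] [0.7487 0.1391]
cTL [ 0.5727 -0.0257  0.0141] [ 0.5752 -0.0253] [ 0.5658 -0.0205]
cTR [ 0.5805 -0.1255  0.0133] [ 0.582  -0.1277] [ 0.5748 -0.1203]
cBR [ 0.4007 -0.1375  0.0087] [ 0.4006 -0.1391] [ 0.3954 -0.1342]
cBL [ 0.3934 -0.0384  0.0129] [ 0.3938 -0.0386] [ 0.3849 -0.0335]
```

Run:
```python
from h import *
o=ctrl.get_obs();q=o["eef_rot"];R=Rn.from_quat([q[1],q[2],q[3],q[0]]).as_matrix();print(np.round(R,3))
print("yaw y_t",np.degrees(np.arctan2(R[1,1],R[0,1])),"radial",np.degrees(np.arctan2(*o["eef_pos"][1::-1])), np.hypot(*o["eef_pos"][:2]),np.degrees(o["q"]))
```

```text
[[-0.     0.293 -0.956]
 [ 0.001 -0.956 -0.293]
 [-1.    -0.001 -0.   ]]
yaw y_t -72.93827062768553 radial -72.93064176278783 0.5747505979989389 [-8.47576381e+01  1.03799497e+01  9.20997572e+01 -1.28672267e-04
  7.75690128e+01 -1.18193357e+01]
```

```bash
cat >> h.py <<'E'
def toolR(yaw,tilt):
    """y_t horizontal at yaw deg; tilt>0: fingers lean toward yaw-90, <0 toward yaw+90 (deg)"""
    y=np.radians(yaw);t=np.radians(tilt)
    u=np.array([np.cos(y),np.sin(y),0]);n=np.array([np.sin(y),-np.cos(y),0])
    x=n*np.sin(t)-np.array([0,0,1])*np.cos(t)
    return np.stack([x,u,np.cross(x,u)],1)
def cur():
    o=ctrl.get_obs();q=o["eef_rot"];return o,Rn.from_quat([q[1],q[2],q[3],q[0]]).as_matrix()
def plan(p,Rg,verbose=True):
    o,R=cur();p=np.array(p)
    rv=Rn.from_matrix(R.T@Rg).as_rotvec();s=R.T@(p-o["eef_pos"])*1000
    print("turn",np.round(rv,3),"|%.2f| rows %.1f"%(np.linalg.norm(rv),np.linalg.norm(rv)/.187),"shift",np.round(s,1),"|%.0f| rows %.1f"%(np.linalg.norm(s),np.linalg.norm(s)/62.5))
def st():
    o,R=cur();u=R[:,1];t=np.degrees(np.arctan2(R[:,0]@np.array([u[1],-u[0],0]),-R[2,0]))
    print("t %.2f"%o["time_s"],"pos",np.round(o["eef_pos"],4),"yaw %.1f tilt %.1f"%(np.degrees(np.arctan2(u[1],u[0])),t),"F",np.round(o["wrist_force"],1),"open %.3f"%o["opening"],"q",np.round(o["q"],2))
E
python3 - <<'E'
from h import *
st(); plan([.53,.17,.26],toolR(9,0))
E
```

```text
t 0.25 pos [ 0.1687 -0.5494  0.2309] yaw -72.9 tilt -0.0 F [ 0.8 -0.2  0.4] open 0.999 q [-1.48  0.18  1.61 -0.    1.35 -0.21]
turn [-1.43e+00 -1.00e-03  1.00e-03] |1.43| rows 7.6 shift [ -28.6 -581.8 -556.5] |806| rows 12.9
```

servo_tool([
  [-0.09,0,0,-2,-36,-35,1],
  [-0.18,0,0,-4,-73,-70,1],
  [-0.27,0,0,-6,-109,-105,1],
  [-0.36,0,0,-8,-146,-140,1],
  [-0.45,0,0,-10,-182,-174,1],
  [-0.54,0,0,-12,-218,-208,1],
  [-0.63,0,0,-13,-254,-243,1],
  [-0.72,0,0,-14,-291,-278,1],
])

```text
time_s: 1.25
eef_pos: [0.3496, -0.1883, 0.2454]
eef_rot: [0.345, 0.617, 0.345, -0.617]
wrist_force: [0.1, 0.5, 0.1]
opening: 1.0
```

Run:
```python
from h import *
st(); plan([.53,.17,.26],toolR(9,0))
```

```text
t 1.25 pos [ 0.3496 -0.1883  0.2454] yaw -31.5 tilt -0.0 F [0.1 0.5 0.1] open 1.000 q [-0.8  -0.26  2.    0.    1.4  -0.25]
turn [-0.708 -0.    -0.001] |0.71| rows 3.8 shift [ -14.4  -33.7 -399.7] |401| rows 6.4
```

servo_tool([
  [-0.1,0,0,-2,-5,-57,0.75],
  [-0.2,0,0,-4,-10,-114,0.75],
  [-0.3,0,0,-6,-14,-171,0.75],
  [-0.4,0,0,-8,-19,-228,0.75],
  [-0.5,0,0,-10,-24,-285,0.75],
  [-0.6,0,0,-12,-29,-342,0.75],
  [-0.71,0,0,-14,-34,-400,0.75],
  [-0.71,0,0,-14,-34,-400,0.75],
])

```text
time_s: 2.25
eef_pos: [0.5304, 0.1737, 0.259]
eef_rot: [0.539, 0.457, 0.54, -0.457]
wrist_force: [0.3, 0.6, 0.1]
opening: 0.873
```

Run:
```python
from h import *
st(); o,w=wristcam(); save("w1",w["pixels"]); t=ctrl.camera("top"); s=ctrl.camera("scene"); save("t1",t["pixels"])
for n,c in (("w",w),("t",t),("s",s)):
    m,b=blobs(c["pixels"],[165]*3,[255]*3,100 if n!="w" else 500,800 if n!="w" else 9000)
    for k in b:
        M=cv2.moments(k);print(n,[round(M["m10"]/M["m00"],1),round(M["m01"]/M["m00"],1)],rect(c,k,.018))
```

```text
t 2.25 pos [0.5304 0.1737 0.259 ] yaw 9.5 tilt -0.1 F [0.3 0.6 0.1] open 0.873 q [ 0.1   0.12  1.62  0.    1.4  -0.06]
w [310.2, 212.6] [573.4 129.8  57.5  43.4   1.4]
w [223.8, 192.1] [469.4 136.5  55.9  39.9  14.4]
w [359.5, 121.8] [608.1 245.3  57.5  43.    8.3]
w [225.8, 90.0] [454.5 254.1  57.4  43.3  46.1]
t [176.9, 240.6] [459.3 261.6  41.4  36.9 -43.8]
t [223.9, 239.3] [468.1 135.9  57.9  44.   14.6]
t [227.3, 200.9] [571.5 129.9  58.   43.7   1.1]
s [127.9, 311.5] [ 545.9 -412.9   31.9   31.2  -76.8]
s [331.3, 186.7] [570.5 129.3  57.9  44.8   2.1]
s [375.1, 172.0] [605.  244.6  56.   44.9   8.8]
s [305.8, 159.6] [467.  134.8  56.7  43.2  15. ]
s [336.5, 134.0] [451.1 253.2  57.5  44.2  46.3]
s [550.6, 41.4] [ 579.9 1045.3  182.5   50.3  -78.7]
```

View pics/w1.png

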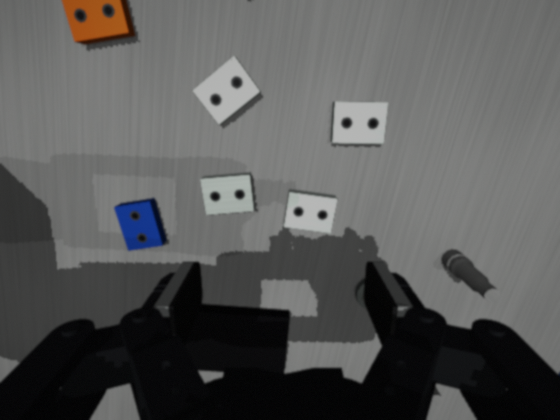

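```bash
cat >> h.py <<'E'
def grasp(c,yaw,tilt,adv=11,dz=2,back=0):
    R=toolR(yaw,tilt);return np.array(c)+[0,0,dz/1000]+R[:,0]*(adv-back)/1000,R
E
python3 - <<'E'
from h import *
o,w=wristcam();s=ctrl.camera("scene");t=ctrl.camera("top")
for a,b in [((310.2,212.6),(331.3,186.7)),((359.5,121.8),(375.1,172)),((223.8,192.1),(305.8,159.6)),((225.8,90),(336.5,134))]: print(np.round(tri([w,s],[a,b]),4))
plan(*grasp((.572,.1298,.009),1.3,30,back=70))
E
```

```text
[0.572  0.127  0.0207]
[0.6068 0.2418 0.0212]
[0.465  0.1352 0.0163]
[0.4543 0.2511 0.0219]
turn [ 0.132 -0.523 -0.036] |0.54| rows 2.9 shift [197.7  39.5  16.4] |202| rows 3.2
```

The tops triangulate to 16–22 mm (18 expected), and the three cameras agree within about 3 mm. I'll start with jaw B.

servo_tool([
  [0.03,-0.1,-0.01,38,8,3,0.75],
  [0.06,-0.2,-0.014,76,15,6,0.75],
  [0.08,-0.3,-0.02,114,23,9,0.75],
  [0.1,-0.4,-0.027,150,30,12,0.75],
  [0.132,-0.523,-0.036,185,37,15,0.75],
  [0.132,-0.523,-0.036,197.7,39.5,16.4,0.75],
  [0.132,-0.523,-0.036,197.7,39.5,16.4,0.75],
  [0.132,-0.523,-0.036,197.7,39.5,16.4,0.75],
])

```text
time_s: 3.55
eef_pos: [0.5728, 0.1587, 0.0647]
eef_rot: [0.619, 0.352, 0.357, -0.605]
wrist_force: [0.1, 0.0, 1.5]
opening: 0.874
```

Run:
```python
from h import *
st(); o,w=wristcam(); save("w2",w["pixels"]); s=ctrl.camera("scene"); save("s2",s["pixels"],(230,80,430,230),3.5)
plan(*grasp((.572,.1298,.009),1.3,30))
print(np.round(proj(w,[[.572,.1298,.018]]),1))
```

```text
t 3.55 pos [0.5728 0.1587 0.0647] yaw 1.2 tilt 29.9 F [0.1 0.  1.5] open 0.874 q [ 0.33  0.59  1.52 -0.53  1.25  0.53]
turn [-0.003 -0.002 -0.003] |0.00| rows 0.0 shift [72.2 -1.7 -1.5] |72| rows 1.2
[[278.7 232.2]]
```

View pics/w2.png

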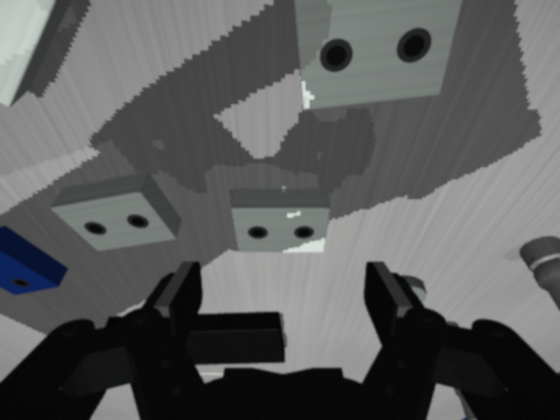

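View pics/s2.png

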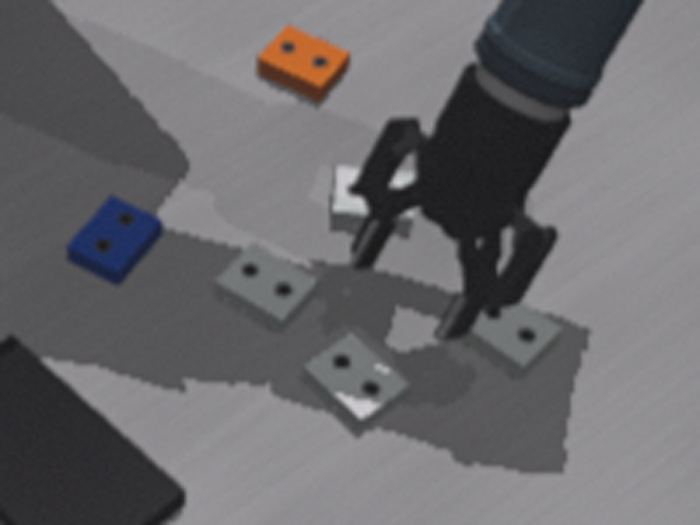

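servo_tool([
  [0,0,0,30,-1,-1,0.75],
  [0,0,0,50,-1,-1,0.75],
  [0,0,0,62,-1,-1.5,0.75],
  [0,0,0,70,-1,-1.5,0.75],
  [0,0,0,72,-1,-1.5,0.75],
  [0,0,0,72,-1,-1.5,0.75],
  [0,0,0,72,-1,-1.5,-0.2],
  [0,0,0,72,-1,-1.5,-0.2],
])

```text
time_s: 4.65
eef_pos: [0.5736, 0.1251, 0.0025]
eef_rot: [0.62, 0.352, 0.356, -0.604]
wrist_force: [-0.9, 3.0, 2.7]
opening: 0.682
```

servo_tool([
  [0,0,0,0,0,0,-0.2],
  [0,0,0,0,0,0,-0.2],
  [0,0,0,0,0,0,-0.2],
  [0,0,0,0,0,0,-0.2],
  [0,0,0,0,0,0,-0.2],
  [0,0,0,0,0,0,-0.2],
  [0,0,0,0,0,0,-0.2],
  [0,0,0,0,0,0,-0.2],
])

```text
time_s: 5.65
eef_pos: [0.5736, 0.1251, 0.0025]
eef_rot: [0.62, 0.352, 0.356, -0.604]
wrist_force: [-0.9, 2.3, 0.4]
opening: 0.684
```

Run:
```python
from h import *
st(); o,w=wristcam(); save("w3",w["pixels"]); s=ctrl.camera("scene"); save("s3",s["pixels"],(280,130,400,220),5)
```

```text
t 5.65 pos [0.5736 0.1251 0.0025] yaw 1.2 tilt 29.9 F [-0.9  2.3  0.4] open 0.684 q [ 0.28  0.66  1.57 -0.57  1.12  0.56]
```

View pics/w3.png

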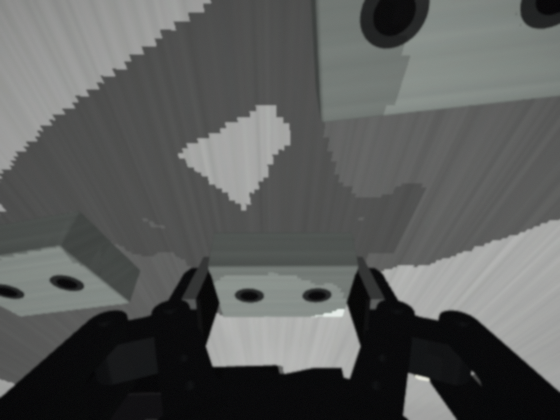

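View pics/s3.png

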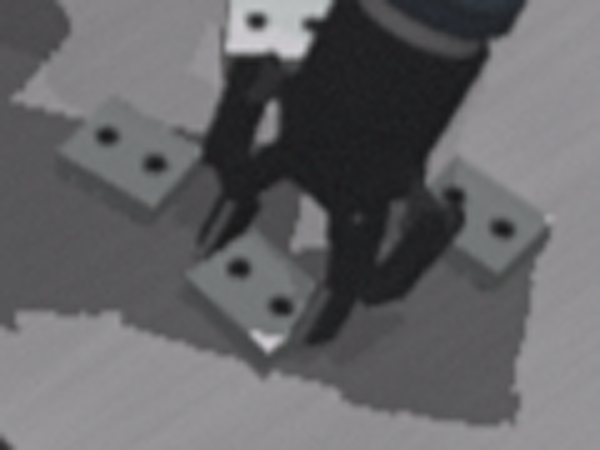

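```bash
cat >> h.py <<'E'
def dump(c_tool): np.save("ct.npy",c_tool)
def slotpose(car,i,z=.044,yoff=-15,tilt=-60):
    """car=(x,y,yawdeg); i = carrier x in mm"""
    a=np.radians(car[2]);ex=np.array([np.cos(a),np.sin(a),0]);ey=np.array([-np.sin(a),np.cos(a),0])
    c=np.array([car[0],car[1],0])+ex*i/1000+ey*yoff/1000;c[2]=z
    R=toolR(car[2]+90,tilt);return c-R@np.load("ct.npy"),R
def carrier():
    for n in("top","scene"):
        c=ctrl.camera(n);m,b=blobs(c["pixels"],[0]*3,[32]*3,1500,6000)
        for k in b: print(n,rect(c,k,.02))
E
python3 - <<'E'
from h import *
o,R=cur();ct=R.T@(np.array([.573,.1298,.009])-o["eef_pos"]);ct[1]=0;print(ct);dump(ct)
carrier()
p,Rg=slotpose((.487,-.0815,4.5),-60);print(p)
plan(o["eef_pos"]+[0,0,.1],R)
s=ctrl.camera("scene");save("s4",s["pixels"],(180,160,300,260),6)
E
```

```text
[-0.00796176  0.         -0.00086538]
top [279.4 270.  426.6  53.3   8.3]
top [486.  -80.5 177.   97.4   4.3]
scene [263.9 816.4 347.3 151.5  -0. ]
[ 0.42191937 -0.10166834  0.03926968]
turn [0. 0. 0.] |0.00| rows 0.0 shift [-86.7   0.6  49.8] |100| rows 1.6
```

View pics/s4.png

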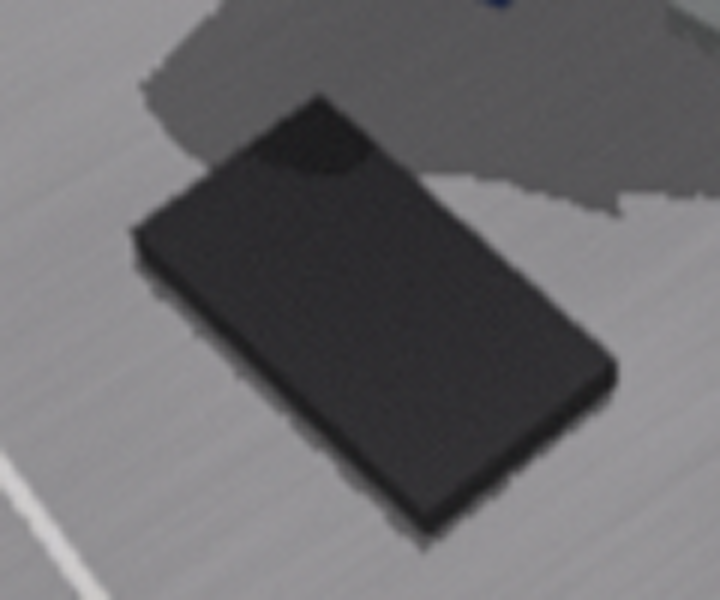

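servo_tool([
  [0,0,0,-9,0,5,-0.3],
  [0,0,0,-22,0,12.5,-0.3],
  [0,0,0,-39,0,22.5,-0.3],
  [0,0,0,-56,0,32,-0.3],
  [0,0,0,-73,0,42,-0.3],
  [0,0,0,-87,0,50,-0.3],
  [0,0,0,-100,0,57,-0.3],
  [0,0,0,-104,0,60,-0.3],
])

```text
time_s: 6.9
eef_pos: [0.5734, 0.125, 0.1239]
eef_rot: [0.62, 0.353, 0.356, -0.604]
wrist_force: [0.8, 0.3, -1.3]
opening: 0.686
```

Run:
```python
from h import *
st(); s=ctrl.camera("scene")
P=[atz(s,(180+a/6,160+b/6),.02) for a,b in[(135,232),(320,97),(614,368),(430,522)]]
P=np.array(P)[:,:2];print(np.round(P,4),P.mean(0),[np.degrees(np.arctan2(*(v[::-1]))) for v in(P[2]-P[1],P[3]-P[0])])
p,Rg=slotpose((.487,-.0815,4.4),-60);print(p);plan(p+[.05,0,.11],Rg)
o,w=wristcam();save("w5",w["pixels"])
```

```text
t 6.90 pos [0.5734 0.125  0.1239] yaw 1.3 tilt 29.8 F [ 0.8  0.3 -1.3] open 0.686 q [ 0.28  0.47  1.55 -0.53  1.29  0.45]
[[ 0.406  -0.1366]
 [ 0.397  -0.04  ]
 [ 0.5751 -0.0271]
 [ 0.5851 -0.123 ]] [ 0.49078937 -0.08166941] [np.float64(4.130008913547498), np.float64(4.342022074230079)]
[ 0.42188427 -0.10155472  0.03926968]
turn [-1.706  1.187 -0.466] |2.13| rows 11.4 shift [  88.9 -106.2  207.5] |249| rows 4.0
```

View pics/w5.png

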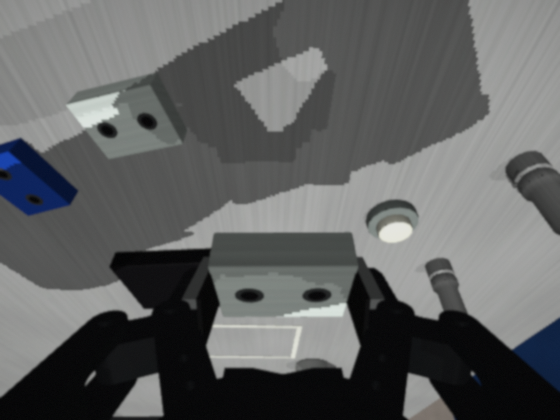

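Run:
```python
from h import *
o,R=cur()
Rg=toolR(94.3,-60);rv=Rn.from_matrix(R.T@Rg).as_rotvec()
for f in(.25,.5,.75): print(np.round((R@Rn.from_rotvec(rv*f).as_matrix())[:,0],2))
plan([.55,.03,.17],toolR(50,-15))
```

```text
[-0.16 -0.25 -0.95]
[-0.41 -0.07 -0.91]
[-0.67 -0.   -0.74]
turn [-0.866  0.737  0.106] |1.14| rows 6.1 shift [  6.1 -24.8 105.3] |108| rows 1.7
```

servo_tool([
  [-0.13,0.09,-0.035,2,-8,25,-0.3],
  [-0.27,0.19,-0.073,6,-16,48,-0.3],
  [-0.41,0.285,-0.112,14,-25,70,-0.3],
  [-0.55,0.38,-0.15,23,-35,92,-0.3],
  [-0.69,0.48,-0.188,32,-44,110,-0.3],
  [-0.83,0.577,-0.227,40,-52,125,-0.3],
  [-0.97,0.675,-0.265,50,-62,140,-0.3],
  [-1.11,0.772,-0.303,58,-70,153,-0.3],
])

```text
time_s: 8.0
eef_pos: [0.5059, -0.0393, 0.1479]
eef_rot: [0.444, 0.119, 0.854, -0.242]
wrist_force: [0.9, 0.2, -0.2]
opening: 0.684
```

Run:
```python
from h import *
st();p,Rg=slotpose((.488,-.0815,4.3),-60);plan(p+[.05,0,.11],Rg)
```

```text
t 8.00 pos [ 0.5059 -0.0393  0.1479] yaw 64.0 tilt -30.8 F [ 0.9  0.2 -0.2] open 0.684 q [-0.22  0.57  1.39 -0.14  1.78 -1.24]
turn [-0.591  0.41  -0.161] |0.74| rows 3.9 shift [ 18.6 -67.4   8.4] |70| rows 1.1
```

servo_tool([
  [-0.12,0.082,-0.03,4,-14,2,-0.3],
  [-0.24,0.164,-0.064,8,-28,3,-0.3],
  [-0.36,0.25,-0.098,12,-42,5,-0.3],
  [-0.48,0.333,-0.13,15,-55,7,-0.3],
  [-0.591,0.41,-0.161,18.6,-67.4,8.4,-0.3],
  [-0.591,0.41,-0.161,18.6,-67.4,8.4,-0.3],
  [-0.591,0.41,-0.161,18.6,-67.4,8.4,-0.3],
  [-0.591,0.41,-0.161,18.6,-67.4,8.4,-0.3],
])

```text
time_s: 9.0
eef_pos: [0.4732, -0.1013, 0.1498]
eef_rot: [0.26, -0.036, 0.965, 0.009]
wrist_force: [0.4, -0.8, -2.1]
opening: 0.682
```

Run:
```python
from h import *
st();p,Rg=slotpose((.488,-.0815,4.3),-60);plan(p+[0,0,.03],Rg)
o,w=wristcam();save("w6",w["pixels"]);s=ctrl.camera("scene");save("s6",s["pixels"],(160,80,360,230),3.5)
carrier()
```

```text
t 9.00 pos [ 0.4732 -0.1013  0.1498] yaw 94.3 tilt -59.9 F [ 0.4 -0.8 -2.1] open 0.682 q [-0.26  0.82  1.21 -0.34  2.11 -1.92]
turn [-0.001  0.002  0.   ] |0.00| rows 0.0 shift [83.9  3.7 44.5] |95| rows 1.5
top [135.4  74.7 344.1 288.6  85.2]
scene [486.2 -54.  188.4 159.1   4.7]
scene [269.2 817.  333.1 150.2  -0. ]
```

View pics/w6.png

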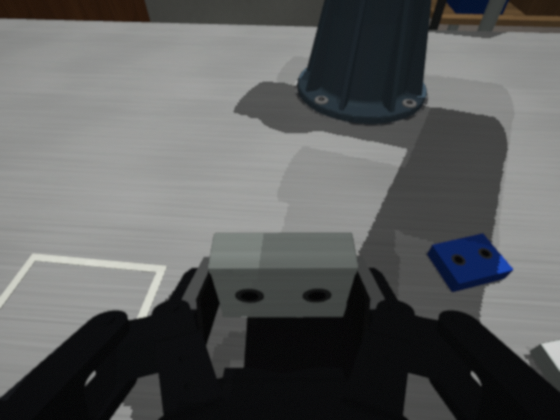

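View pics/s6.png

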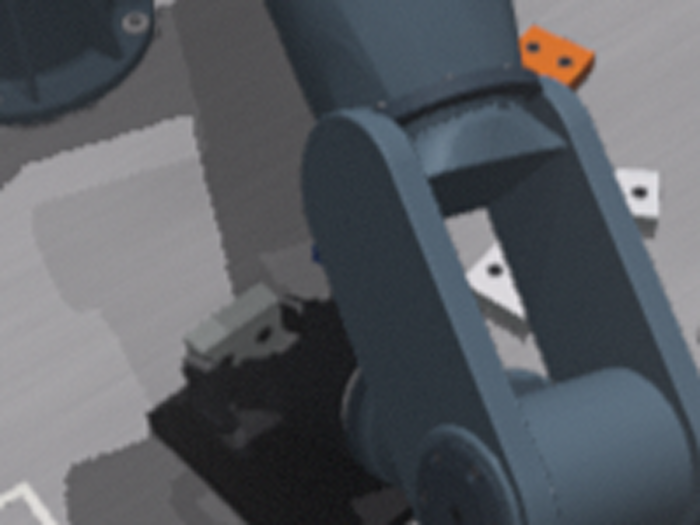

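Run:
```python
from h import *
p,Rg=slotpose((.488,-.0815,4.3),-66);plan(p+[0,0,.02],Rg)
```

```text
turn [-0.     0.001  0.   ] |0.00| rows 0.0 shift [93.9  3.8 50.2] |107| rows 1.7
```

servo_tool([
  [0,0,0,20,1,10,-0.3],
  [0,0,0,40,2,21,-0.3],
  [0,0,0,60,3,32,-0.3],
  [0,0,0,78,3.8,42,-0.3],
  [0,0,0,90,3.8,48,-0.3],
  [0,0,0,94,3.8,50,-0.3],
  [0,0,0,94,3.8,50,-0.3],
  [0,0,0,94,3.8,50,-0.3],
])

```text
time_s: 10.2
eef_pos: [0.4174, -0.1021, 0.0599]
eef_rot: [0.26, -0.037, 0.965, 0.009]
wrist_force: [-0.7, 0.3, -1.1]
opening: 0.683
```

Run:
```python
from h import *
st();p,Rg=slotpose((.488,-.0815,4.3),-66,z=.043);plan(p,Rg)
s=ctrl.camera("scene");save("s7",s["pixels"],(160,80,360,230),3.5)
t=ctrl.camera("top");save("t7",t["pixels"],(240,120,440,270),3.5)
```

```text
t 10.20 pos [ 0.4174 -0.1021  0.0599] yaw 94.3 tilt -59.8 F [-0.7  0.3 -1.1] open 0.683 q [-0.29  0.85  1.37 -0.33  1.91 -1.87]
turn [-0.001  0.003  0.001] |0.00| rows 0.0 shift [11.3  0.2 18.5] |22| rows 0.3
```

View pics/s7.png

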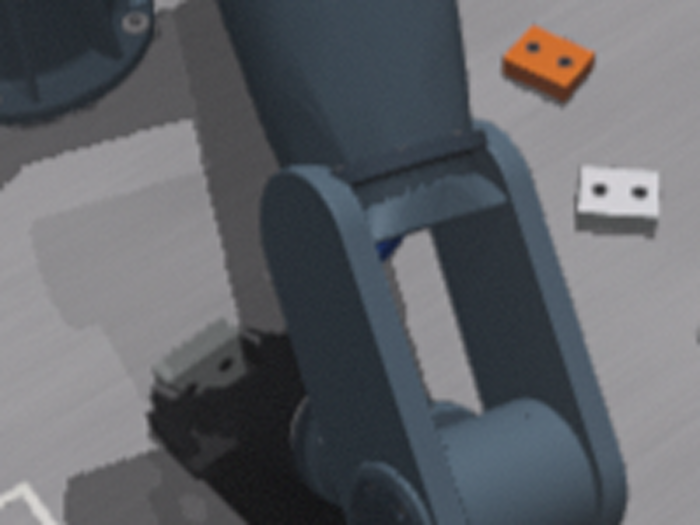

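View pics/t7.png

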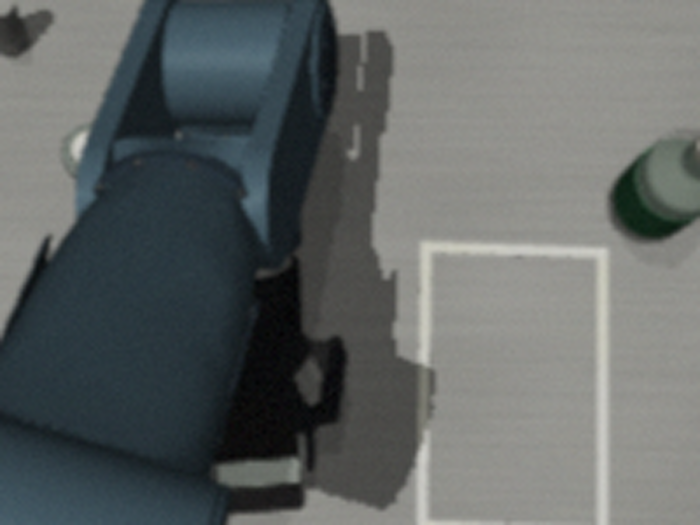

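Run:
```python
from h import *
t=ctrl.camera("top");s=ctrl.camera("scene")
print(tri([t,s],[(304,133),(303,214)]))
o,R=cur();print(o["eef_pos"]-R[:,0]*.35,o["eef_pos"]-R[:,0]*.3)
save("t8",t["pixels"],(240,60,440,210),3.5);save("s8",s["pixels"],(230,150,430,300),3.5)
```

```text
[ 0.69516897 -0.07332555  0.24379774]
[ 0.7188987  -0.07896529  0.2353758 ] [ 0.67577745 -0.08224713  0.21028025]
```

View pics/s8.png

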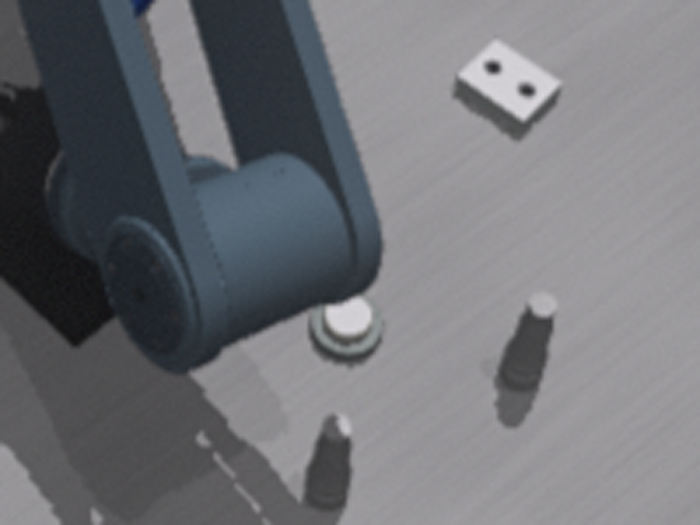

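View pics/t8.png

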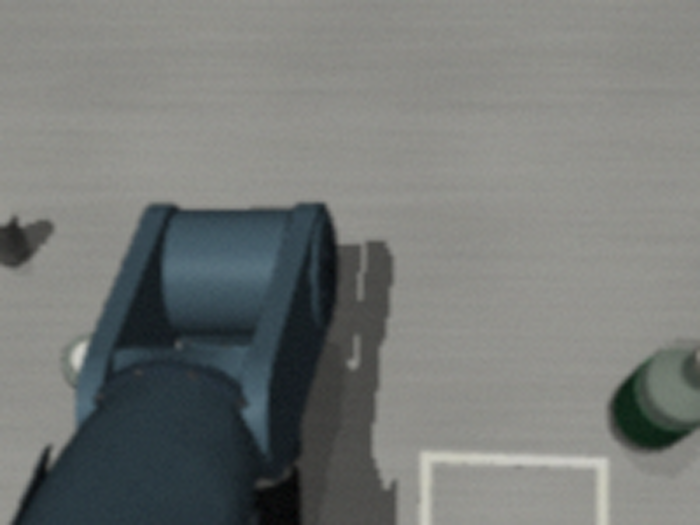

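servo_tool([
  [0,0,0,3.5,0,6,-0.3],
  [0,0,0,7,0,11,-0.3],
  [0,0,0,9,0,15,-0.3],
  [0,0,0,10.3,0,17,-0.3],
  [0,0,0,11,0,18,-0.3],
  [0,0,0,11,0,18,-0.3],
  [0,0,0,11,0,18,-0.3],
  [0,0,0,11,0,18,-0.3],
])

```text
time_s: 11.4
eef_pos: [0.4165, -0.1019, 0.0395]
eef_rot: [0.259, -0.036, 0.965, 0.009]
wrist_force: [-0.5, 0.4, 5.2]
opening: 0.684
```

Run:
```python
from h import *
st()
s=ctrl.camera("scene");save("s9",s["pixels"],(180,150,280,225),6)
```

```text
t 11.40 pos [ 0.4165 -0.1019  0.0395] yaw 94.3 tilt -59.9 F [-0.5  0.4  5.2] open 0.684 q [-0.29  0.89  1.36 -0.33  1.89 -1.86]
```

View pics/s9.png

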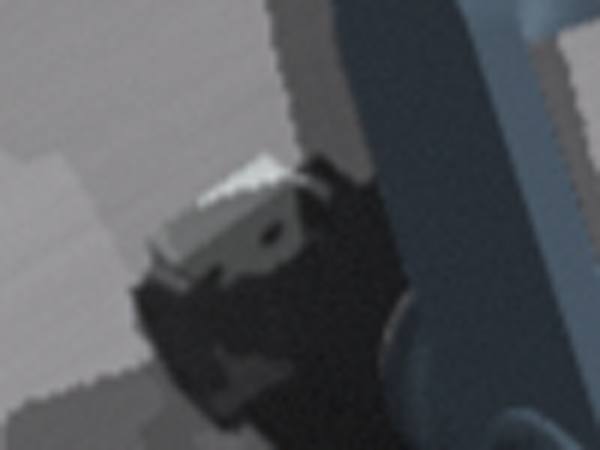

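servo_tool([
  [0,0,0,0,0,0,0.75],
  [0,0,0,0,0,0,0.75],
  [0,0,0,0,0,0,0.75],
  [0,0,0,-5,0,0,0.75],
  [0,0,0,-20,0,0,0.75],
  [0,0,0,-45,0,0,0.75],
  [0,0,0,-75,0,0,0.75],
  [0,0,0,-110,0,0,0.75],
])

```text
time_s: 12.45
eef_pos: [0.5128, -0.0945, 0.0956]
eef_rot: [0.259, -0.036, 0.965, 0.009]
wrist_force: [0.1, 0.5, -0.6]
opening: 0.876
```

Run:
```python
from h import *
st()
o,w=wristcam();save("w10",w["pixels"])
c=[.607,.2449,.009]
plan(*grasp(c,8.6,30,back=90))
```

```text
t 12.45 pos [ 0.5128 -0.0945  0.0956] yaw 94.3 tilt -59.9 F [ 0.1  0.5 -0.6] open 0.876 q [-0.24  0.97  1.07 -0.32  2.11 -1.9 ]
turn [ 1.576 -1.236  0.418] |2.05| rows 10.9 shift [-88.5 371.1  72.6] |388| rows 6.2
```

View pics/w10.png

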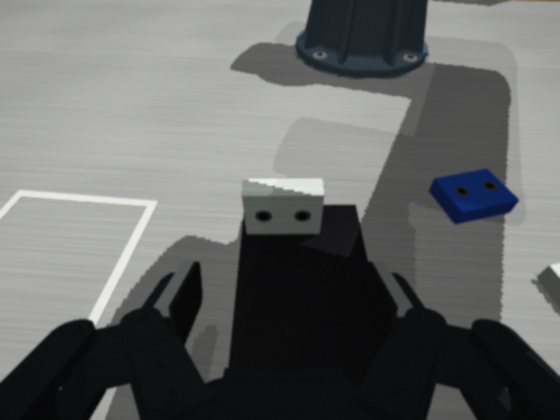

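servo_tool([
  [0.1,-0.08,0.03,-25,15,-30,0.75],
  [0.22,-0.175,0.06,-43,45,-40,0.75],
  [0.35,-0.275,0.093,-58,80,-38,0.75],
  [0.49,-0.383,0.13,-70,118,-30,0.75],
  [0.63,-0.493,0.167,-78,158,-21,0.75],
  [0.77,-0.604,0.204,-86,196,-12,0.75],
  [0.91,-0.714,0.241,-92,232,0,0.75],
  [1.05,-0.824,0.278,-97,268,14,0.75],
])

```text
time_s: 13.5
eef_pos: [0.588, 0.181, 0.1362]
eef_rot: [0.59, 0.228, 0.655, -0.414]
wrist_force: [0.1, 0.1, -0.5]
opening: 0.876
```

Run:
```python
from h import *
st()
o,w=wristcam();t=ctrl.camera("top"); s=ctrl.camera("scene"); 
for n,c in (("w",w),("t",t),("s",s)):
    m,b=blobs(c["pixels"],[155]*3,[255]*3,100 if n!="w" else 500,800 if n!="w" else 9000)
    for k in b:
        M=cv2.moments(k);print(n,[round(M["m10"]/M["m00"],1),round(M["m01"]/M["m00"],1)],rect(c,k,.018))
save("s11",s["pixels"],(180,80,430,270),3.0)
c=[.607,.2449,.009]
plan(*grasp(c,8.6,30,back=90))
```

```text
t 13.50 pos [0.588  0.181  0.1362] yaw 35.1 tilt 2.3 F [ 0.1  0.1 -0.5] open 0.876 q [ 0.18  0.54  1.36 -0.15  1.48 -0.4 ]
w [28.8, 316.8] [ 394.7 -234.9  169.9   20.4  -85. ]
w [184.2, 150.7] [469.7 136.1  58.6  44.6  14.4]
w [397.1, 148.7] [608.1 245.1  59.2  44.9   8.4]
w [235.7, 22.6] [457.9 250.9  59.5  35.6  44.5]
t [312.7, 255.3] [ 426.5 -103.2   59.2   17.2  -85.2]
t [223.6, 239.0] [468.8 137.4  61.1  47.7  14.4]
s [127.9, 311.3] [ 545.8 -413.1   33.9   32.6   51.3]
s [216.5, 184.5] [390.8 -85.8  62.   18.3 -85. ]
s [375.3, 171.9] [604.9 244.7  59.9  46.    8.4]
s [306.1, 159.6] [467.2 136.1  58.   46.7  13.6]
s [333.0, 133.5] [446.  248.2  45.6  42.7 -45.6]
s [550.5, 41.5] [ 580.7 1044.5  184.4   52.7  -78.7]
turn [ 0.531 -0.411  0.138] |0.69| rows 3.7 shift [ 31.1  84.1 -74.5] |117| rows 1.9
```

View pics/s11.png

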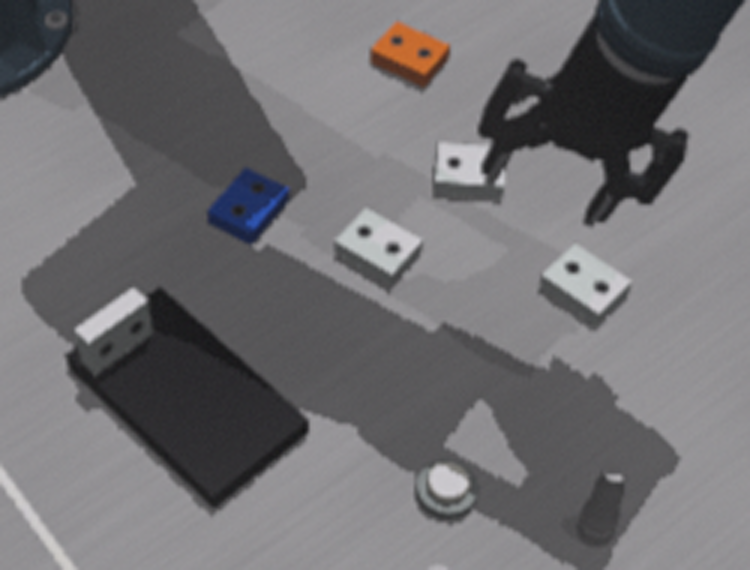

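servo_tool([
  [0.12,-0.09,0.03,7,19,-17,0.75],
  [0.25,-0.19,0.065,14,40,-35,0.75],
  [0.38,-0.29,0.1,22,60,-53,0.75],
  [0.5,-0.385,0.13,29,79,-70,0.75],
  [0.531,-0.411,0.138,31,84,-74.5,0.75],
  [0.531,-0.411,0.138,31,84,-74.5,0.75],
  [0.531,-0.411,0.138,31,84,-74.5,0.75],
  [0.531,-0.411,0.138,31,84,-74.5,0.75],
])

```text
time_s: 14.65
eef_pos: [0.602, 0.2828, 0.0805]
eef_rot: [0.656, 0.327, 0.379, -0.565]
wrist_force: [0.9, 0.5, -0.3]
opening: 0.871
```

Run:
```python
from h import *
st();c=[.6075,.2448,.009]
plan(*grasp(c,8.5,30))
o,w=wristcam();save("w12",w["pixels"])
print(proj(w,[[.6075,.2448,.018]]))
```

```text
t 14.65 pos [0.602  0.2828 0.0805] yaw 8.5 tilt 30.0 F [ 0.9  0.5 -0.3] open 0.871 q [ 0.49  0.7   1.29 -0.5   1.36  0.5 ]
turn [ 0.    -0.001 -0.001] |0.00| rows 0.0 shift [90.4 -0.3 -1.4] |90| rows 1.4
[[280.71631151 222.61054439]]
```

View pics/w12.png

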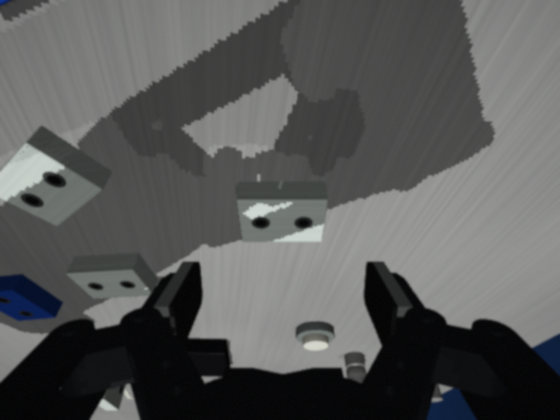

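Jaw A is centred between the fingers at (282,220), as projected. I'll descend, close and lift.

servo_tool([
  [0,0,0,40,0,0,0.75],
  [0,0,0,66,0,-1,0.75],
  [0,0,0,82,0,-1.4,0.75],
  [0,0,0,90,0,-1.4,0.75],
  [0,0,0,90,0,-1.4,0.75],
  [0,0,0,90,0,-1.4,-0.3],
  [0,0,0,90,0,-1.4,-0.3],
  [0,0,0,90,0,-1.4,-0.3],
])

```text
time_s: 15.7
eef_pos: [0.6094, 0.2408, 0.0033]
eef_rot: [0.657, 0.328, 0.378, -0.564]
wrist_force: [-0.2, 4.3, 6.0]
opening: 0.688
```

Run:
```python
from h import *
st();o,R=cur();ct=R.T@(np.array([.6075,.2448,.009])-o["eef_pos"]);print(ct)
ct[1]=0;dump(ct)
```

```text
t 15.70 pos [0.6094 0.2408 0.0033] yaw 8.6 tilt 29.9 F [-0.2  4.3  6. ] open 0.688 q [ 0.43  0.78  1.36 -0.54  1.22  0.52]
[-0.00707318 -0.00125635 -0.00078606]
```

servo_tool([
  [0,0,0,0,0,0,-0.3],
  [0,0,0,-9,0,5,-0.3],
  [0,0,0,-22,0,12.5,-0.3],
  [0,0,0,-39,0,22.5,-0.3],
  [0,0,0,-56,0,32,-0.3],
  [0,0,0,-73,0,42,-0.3],
  [0,0,0,-90,0,52,-0.3],
  [0,0,0,-104,0,60,-0.3],
])

```text
time_s: 16.7
eef_pos: [0.6092, 0.2408, 0.1251]
eef_rot: [0.657, 0.328, 0.378, -0.564]
wrist_force: [-0.8, 0.5, -1.6]
opening: 0.685
```

Run:
```python
from h import *
st();carrier()
p,Rg=slotpose((.488,-.0815,4.3),-34);print(p);plan(p+[.03,0,.10],Rg)
o,w=wristcam();save("w13",w["pixels"])
s=ctrl.camera("scene");save("s13",s["pixels"],(180,80,430,270),3.0)
```

```text
t 16.70 pos [0.6092 0.2408 0.1251] yaw 8.6 tilt 29.9 F [-0.8  0.5 -1.6] open 0.685 q [ 0.43  0.61  1.34 -0.51  1.37  0.43]
top [252.4 365.4 531.5  58.4  19.4]
top [487.2 -81.3 174.5  95.1   4.8]
[ 0.449504   -0.09943687  0.03978266]
turn [-1.574  1.248 -0.431] |2.05| rows 11.0 shift [ 145.  -180.2  282.5] |365| rows 5.8
```

View pics/w13.png

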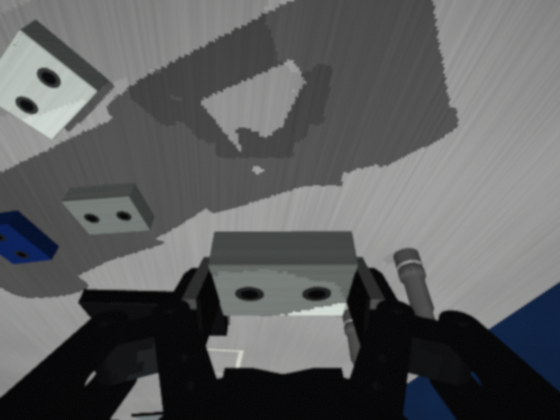

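View pics/s13.png

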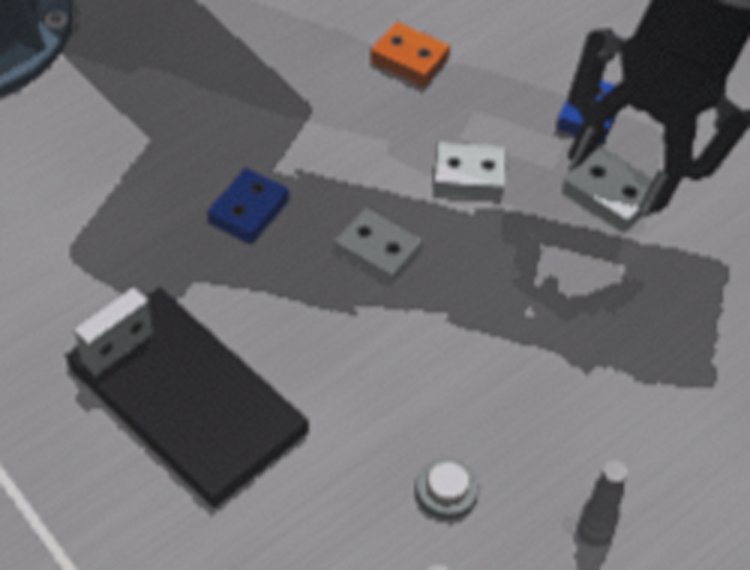

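servo_tool([
  [-0.13,0.103,-0.036,3,-15,40,-0.3],
  [-0.265,0.21,-0.073,12,-30,75,-0.3],
  [-0.4,0.317,-0.11,26,-46,106,-0.3],
  [-0.535,0.424,-0.147,41,-62,134,-0.3],
  [-0.67,0.531,-0.183,56,-78,158,-0.3],
  [-0.805,0.638,-0.22,70,-93,178,-0.3],
  [-0.94,0.745,-0.257,83,-108,196,-0.3],
  [-1.075,0.852,-0.294,96,-122,212,-0.3],
])

```text
time_s: 17.9
eef_pos: [0.5222, -0.0079, 0.1447]
eef_rot: [0.438, 0.095, 0.871, -0.202]
wrist_force: [0.3, -0.3, -1.3]
opening: 0.685
```

Run:
```python
from h import *
st();
p,Rg=slotpose((.488,-.0815,4.3),-34);plan(p+[.03,0,.10],Rg)
```

```text
t 17.90 pos [ 0.5222 -0.0079  0.1447] yaw 69.2 tilt -33.8 F [ 0.3 -0.3 -1.3] open 0.685 q [-0.17  0.63  1.32 -0.12  1.83 -1.29]
turn [-0.496  0.388 -0.135] |0.64| rows 3.4 shift [ 30.6 -95.7  11.6] |101| rows 1.6
```

servo_tool([
  [-0.11,0.087,-0.03,7,-21,3,-0.3],
  [-0.23,0.18,-0.063,14,-44,5,-0.3],
  [-0.35,0.274,-0.095,22,-67,8,-0.3],
  [-0.46,0.36,-0.125,28,-88,10,-0.3],
  [-0.496,0.388,-0.135,30.6,-95.7,11.6,-0.3],
  [-0.496,0.388,-0.135,30.6,-95.7,11.6,-0.3],
  [-0.496,0.388,-0.135,30.6,-95.7,11.6,-0.3],
  [-0.496,0.388,-0.135,30.6,-95.7,11.6,-0.3],
])

```text
time_s: 18.9
eef_pos: [0.4798, -0.0991, 0.1401]
eef_rot: [0.259, -0.036, 0.965, 0.009]
wrist_force: [0.5, -0.2, -1.8]
opening: 0.682
```

Run:
```python
from h import *
st();
p,Rg=slotpose((.488,-.0815,4.3),-34,z=.043);plan(p+[0,0,.015],Rg);plan(p,Rg)
o,w=wristcam();save("w14",w["pixels"])
s=ctrl.camera("scene");save("s14",s["pixels"],(180,80,380,230),3.5)
```

```text
t 18.90 pos [ 0.4798 -0.0991  0.1401] yaw 94.3 tilt -59.9 F [ 0.5 -0.2 -1.8] open 0.682 q [-0.26  0.84  1.19 -0.34  2.11 -1.92]
turn [-0.001  0.001  0.   ] |0.00| rows 0.0 shift [69.4  2.  59.5] |91| rows 1.5
turn [-0.001  0.001  0.   ] |0.00| rows 0.0 shift [76.9  2.  72.5] |106| rows 1.7
```

View pics/w14.png

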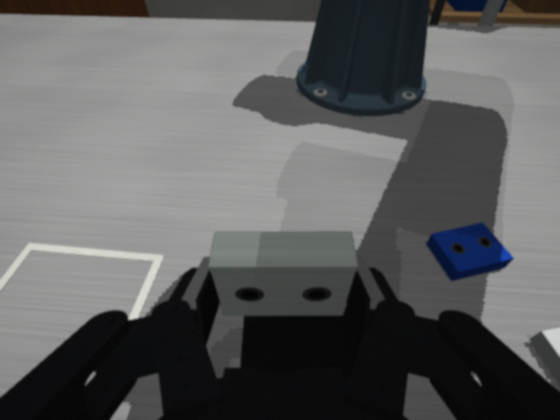

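View pics/s14.png

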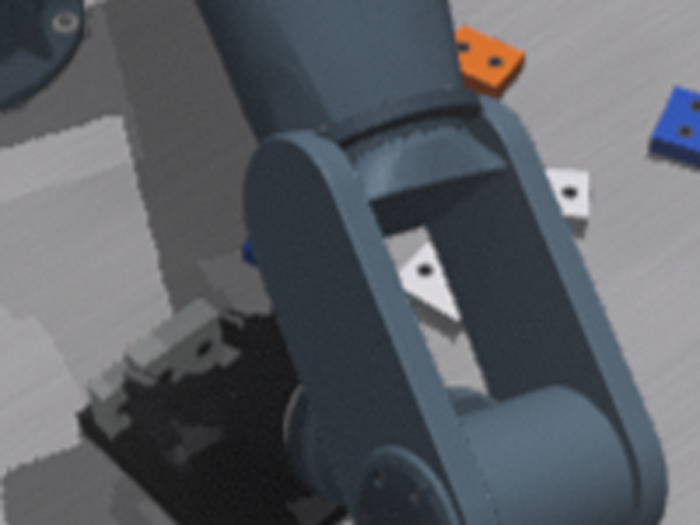

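servo_tool([
  [0,0,0,18,0.5,16,-0.3],
  [0,0,0,38,1,33,-0.3],
  [0,0,0,57,1.5,49,-0.3],
  [0,0,0,69,2,59,-0.3],
  [0,0,0,72,2,65,-0.3],
  [0,0,0,75,2,69,-0.3],
  [0,0,0,76.5,2,71.7,-0.3],
  [0,0,0,76.5,2,71.7,-0.3],
])

```text
time_s: 20.0
eef_pos: [0.4497, -0.0996, 0.04]
eef_rot: [0.259, -0.036, 0.965, 0.009]
wrist_force: [0.5, -1.1, -1.6]
opening: 0.687
```

Run:
```python
from h import *
st();
p,Rg=slotpose((.488,-.0815,4.3),-34,z=.043);plan(p,Rg)
s=ctrl.camera("scene");save("s15",s["pixels"],(180,150,280,225),6)
```

```text
t 20.00 pos [ 0.4497 -0.0996  0.04  ] yaw 94.3 tilt -59.9 F [ 0.5 -1.1 -1.6] open 0.687 q [-0.27  0.94  1.26 -0.32  1.94 -1.87]
turn [-0.001  0.002  0.   ] |0.00| rows 0.0 shift [0.8 0.2 0.9] |1| rows 0.0
```

View pics/s15.png

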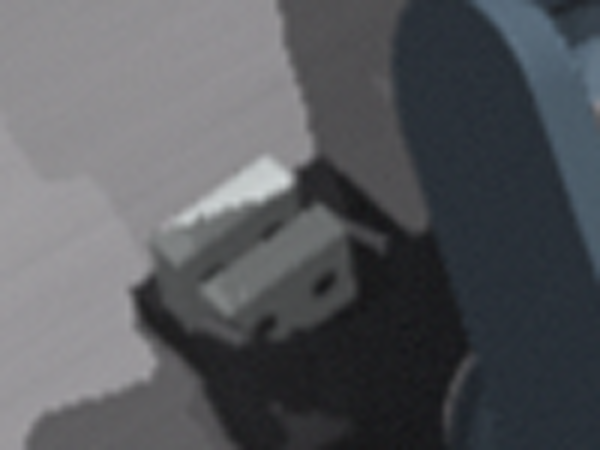

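servo_tool([
  [0,0,0,0.5,0,0.9,-0.3],
  [0,0,0,1,0,1.7,-0.3],
  [0,0,0,1,0,1.7,-0.3],
  [0,0,0,1,0,1.7,0.75],
  [0,0,0,1,0,1.7,0.75],
  [0,0,0,1,0,1.7,0.75],
  [0,0,0,-5,0,1.7,0.75],
  [0,0,0,-20,0,1.7,0.75],
])

```text
time_s: 21.05
eef_pos: [0.4677, -0.0981, 0.0486]
eef_rot: [0.259, -0.036, 0.965, 0.01]
wrist_force: [0.7, -0.7, -0.8]
opening: 0.876
```

Run:
```python
from h import *
st();o,w=wristcam();save("w16",w["pixels"])
c=[.468,.1358,.009]
plan(*grasp(c,14.4,30,back=120))
```

```text
t 21.05 pos [ 0.4677 -0.0981  0.0486] yaw 94.3 tilt -60.0 F [ 0.7 -0.7 -0.8] open 0.876 q [-0.26  0.96  1.21 -0.32  1.98 -1.87]
turn [ 1.473 -1.283  0.393] |1.99| rows 10.7 shift [-33.5 287.1 -45.3] |293| rows 4.7
```

View pics/w16.png

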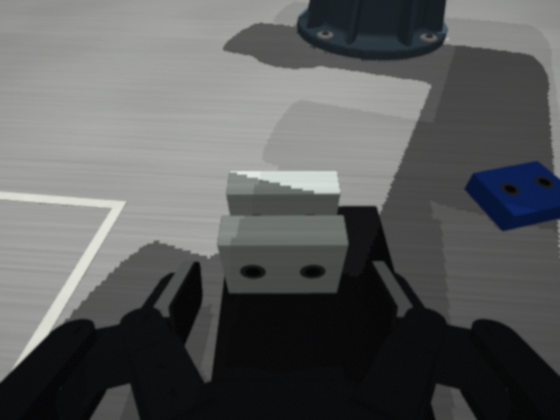

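servo_tool([
  [0,0,0,-30,0,0,0.75],
  [0,0,0,-65,0,0,0.75],
  [0,0,0,-95,0,-10,0.75],
  [0.125,-0.109,0.033,-105,25,-25,0.75],
  [0.25,-0.218,0.067,-105,55,-38,0.75],
  [0.375,-0.327,0.1,-100,85,-45,0.75],
  [0.5,-0.436,0.133,-95,115,-50,0.75],
  [0.63,-0.549,0.168,-90,145,-52,0.75],
])

```text
time_s: 22.1
eef_pos: [0.5107, 0.0509, 0.1405]
eef_rot: [0.506, 0.129, 0.813, -0.257]
wrist_force: [1.1, -0.4, 0.0]
opening: 0.878
```

Run:
```python
from h import *
st();c=[.468,.1358,.009]
plan(*grasp(c,14.4,30,back=100))
```

```text
t 22.10 pos [0.5107 0.0509 0.1405] yaw 60.6 tilt -21.7 F [ 1.1 -0.4  0. ] open 0.878 q [-0.08  0.49  1.48 -0.09  1.64 -1.06]
turn [ 0.837 -0.73   0.222] |1.13| rows 6.1 shift [ 64.6  96.5 -92.3] |148| rows 2.4
```

servo_tool([
  [0.125,-0.109,0.033,5,15,-15,0.75],
  [0.25,-0.218,0.067,14,29,-29,0.75],
  [0.375,-0.327,0.1,26,44,-43,0.75],
  [0.5,-0.436,0.133,38,58,-56,0.75],
  [0.63,-0.549,0.168,50,73,-70,0.75],
  [0.76,-0.663,0.202,59,88,-84,0.75],
  [0.837,-0.73,0.222,64.6,96.5,-92.3,0.75],
  [0.837,-0.73,0.222,64.6,96.5,-92.3,0.75],
])

```text
time_s: 23.1
eef_pos: [0.4554, 0.1802, 0.0872]
eef_rot: [0.685, 0.305, 0.396, -0.53]
wrist_force: [-0.5, 0.1, 0.4]
opening: 0.874
```

Run:
```python
from h import *
st();o,w=wristcam();save("w17",w["pixels"]);t=ctrl.camera("top"); s=ctrl.camera("scene"); save("s17",s["pixels"],(180,80,430,270),3.0)
for n,c in (("w",w),("t",t),("s",s)):
    m,b=blobs(c["pixels"],[155]*3,[255]*3,100 if n!="w" else 500,800 if n!="w" else 9000)
    for k in b:
        M=cv2.moments(k);print(n,[round(M["m10"]/M["m00"],1),round(M["m01"]/M["m00"],1)],rect(c,k,.018))
c=[.468,.1358,.009];print(proj(w,[[.468,.1358,.018]]))
plan(*grasp(c,14.4,30))
```

```text
t 23.10 pos [0.4554 0.1802 0.0872] yaw 14.6 tilt 30.0 F [-0.5  0.1  0.4] open 0.874 q [ 0.46  0.34  1.84 -0.57  1.15  0.48]
w [537.6, 329.5] [805.2  22.6 101.3  40.7 -37.9]
w [120.5, 298.9] [332.7 -39.9 217.2  52.4  49.5]
w [244.2, 142.2] [428.8 197.5  28.1  17.1  21.1]
w [44.3, 128.0] [314.4 177.2 113.5  32.3  41.3]
t [312.5, 255.3] [ 426.4 -102.3   57.2   16.8  -85.2]
t [312.0, 242.7] [ 460.3 -100.8   58.7   16.6  -85.6]
s [127.8, 311.5] [ 545.8 -413.3   33.    32.6   71.9]
s [329.2, 239.2] [678.1  26.4  28.8  27.3 -41.2]
s [225.4, 193.1] [425.5 -83.2  59.8  16.6 -86.3]
s [216.5, 184.2] [390.1 -84.9  60.7  18.6 -86. ]
s [550.6, 41.4] [ 579.7 1045.3  182.7   50.4  -78.4]
[[282.62799114 222.15801966]]
turn [ 0.001 -0.001  0.   ] |0.00| rows 0.0 shift [100.2  -0.6  -0.5] |100| rows 1.6
```

View pics/w17.png

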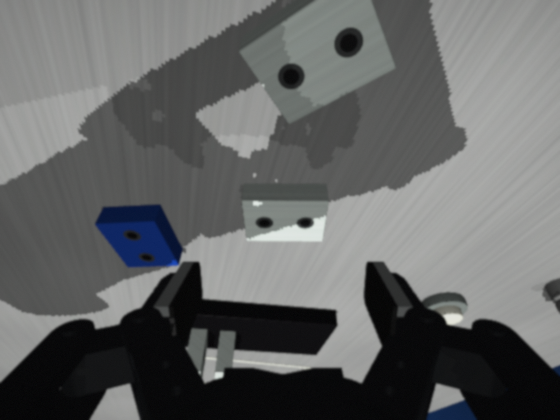

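View pics/s17.png

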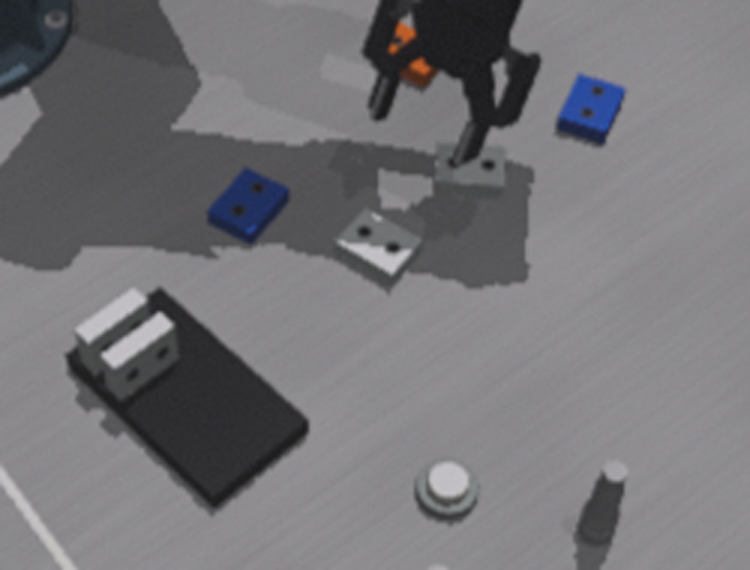

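servo_tool([
  [0,0,0,45,0,0,0.75],
  [0,0,0,75,0.5,0,0.75],
  [0,0,0,92,0.5,-0.5,0.75],
  [0,0,0,100,0.5,-0.5,0.75],
  [0,0,0,100,0.5,-0.5,0.75],
  [0,0,0,100,0.5,-0.5,-0.3],
  [0,0,0,100,0.5,-0.5,-0.3],
  [0,0,0,100,0.5,-0.5,-0.3],
])

```text
time_s: 24.25
eef_pos: [0.4714, 0.1316, 0.0029]
eef_rot: [0.685, 0.307, 0.395, -0.53]
wrist_force: [-0.5, 2.8, 7.2]
opening: 0.688
```

Run:
```python
from h import *
st();o,R=cur();ct=R.T@(np.array([.468,.1358,.009])-o["eef_pos"]);print(ct)
ct[1]=0;dump(ct)
```

```text
t 24.25 pos [0.4714 0.1316 0.0029] yaw 14.5 tilt 29.9 F [-0.5  2.8  7.2] open 0.688 q [ 0.36  0.47  1.88 -0.65  0.96  0.53]
[-0.00776067 -0.00221207 -0.00118684]
```

servo_tool([
  [0,0,0,0,0,0,-0.3],
  [0,0,0,-9,0,5,-0.3],
  [0,0,0,-22,0,12.5,-0.3],
  [0,0,0,-39,0,22.5,-0.3],
  [0,0,0,-56,0,32,-0.3],
  [0,0,0,-73,0,42,-0.3],
  [0,0,0,-90,0,52,-0.3],
  [0,0,0,-104,0,60,-0.3],
])

```text
time_s: 25.25
eef_pos: [0.4714, 0.1316, 0.1245]
eef_rot: [0.685, 0.307, 0.395, -0.53]
wrist_force: [0.6, -0.1, -1.1]
opening: 0.687
```

Run:
```python
from h import *
st();carrier()
p,Rg=slotpose((.488,-.0815,4.3),-2);print(p);plan(p+[.03,0,.10],Rg)
o,w=wristcam();save("w18",w["pixels"])
```

```text
t 25.25 pos [0.4714 0.1316 0.1245] yaw 14.5 tilt 29.9 F [ 0.6 -0.1 -1.1] open 0.687 q [ 0.36  0.24  1.87 -0.57  1.16  0.37]
top [487.1 -81.3 174.7  95.3   4.7]
scene [271.1 817.7 332.9 154.1  -0. ]
[ 0.48102004 -0.09706717  0.03909184]
turn [-1.47   1.291 -0.4  ] |2.00| rows 10.7 shift [103.3 -20.  207.5] |233| rows 3.7
```

View pics/w18.png

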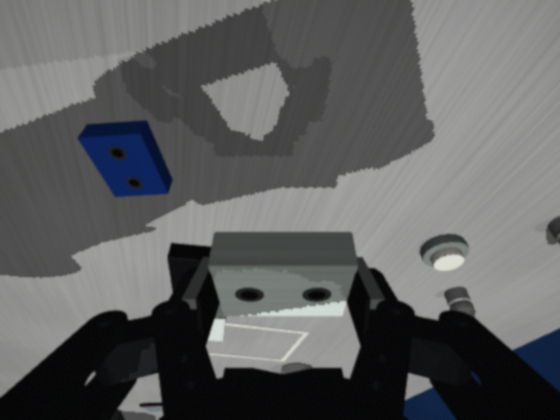

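servo_tool([
  [-0.125,0.11,-0.034,2,-2,28,-0.3],
  [-0.255,0.224,-0.069,8,-4,55,-0.3],
  [-0.385,0.338,-0.105,18,-6,78,-0.3],
  [-0.515,0.452,-0.14,28,-8,98,-0.3],
  [-0.645,0.566,-0.175,39,-9,116,-0.3],
  [-0.775,0.68,-0.21,49,-11,131,-0.3],
  [-0.905,0.795,-0.246,59,-13,144,-0.3],
  [-1.035,0.909,-0.281,69,-14,157,-0.3],
])

```text
time_s: 26.4
eef_pos: [0.5007, -0.0379, 0.1415]
eef_rot: [0.434, 0.079, 0.881, -0.174]
wrist_force: [0.2, 0.7, -1.2]
opening: 0.686
```

Run:
```python
from h import *
st();
p,Rg=slotpose((.488,-.0815,4.3),-2);plan(p+[.03,0,.10],Rg)
```

```text
t 26.40 pos [ 0.5007 -0.0379  0.1415] yaw 72.7 tilt -35.4 F [ 0.2  0.7 -1.2] open 0.686 q [-0.22  0.6   1.38 -0.15  1.81 -1.4 ]
turn [-0.431  0.376 -0.119] |0.58| rows 3.1 shift [ -3.6 -51.3  31.2] |60| rows 1.0
```

servo_tool([
  [-0.11,0.096,-0.03,-1,-13,8,-0.3],
  [-0.22,0.192,-0.06,-2,-26,16,-0.3],
  [-0.33,0.288,-0.09,-3,-39,24,-0.3],
  [-0.431,0.376,-0.119,-3.6,-51.3,31.2,-0.3],
  [-0.431,0.376,-0.119,-3.6,-51.3,31.2,-0.3],
  [-0.431,0.376,-0.119,-3.6,-51.3,31.2,-0.3],
  [-0.431,0.376,-0.119,-3.6,-51.3,31.2,-0.3],
  [-0.431,0.376,-0.119,-3.6,-51.3,31.2,-0.3],
])

```text
time_s: 27.4
eef_pos: [0.5112, -0.0969, 0.14]
eef_rot: [0.26, -0.036, 0.965, 0.009]
wrist_force: [-0.4, -0.1, -0.9]
opening: 0.685
```

Run:
```python
from h import *
st();
p,Rg=slotpose((.488,-.0815,4.3),-2,z=.043);plan(p+[0,0,.015],Rg);plan(p,Rg)
o,w=wristcam();save("w19",w["pixels"])
s=ctrl.camera("scene");save("s19",s["pixels"],(180,80,380,230),3.5)
```

```text
t 27.40 pos [ 0.5112 -0.0969  0.14  ] yaw 94.3 tilt -59.9 F [-0.4 -0.1 -0.9] open 0.685 q [-0.25  0.9   1.08 -0.33  2.15 -1.92]
turn [-0.001  0.002  0.001] |0.00| rows 0.0 shift [69.7  2.2 60.1] |92| rows 1.5
turn [-0.001  0.002  0.001] |0.00| rows 0.0 shift [77.2  2.2 73. ] |106| rows 1.7
```

View pics/s19.png

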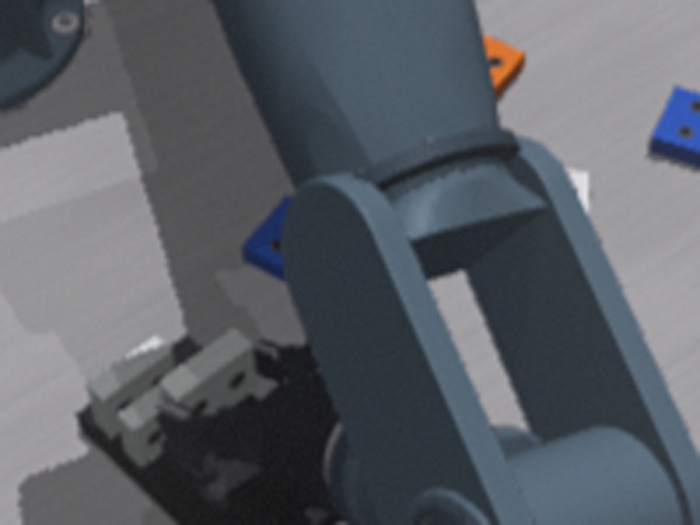

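View pics/w19.png

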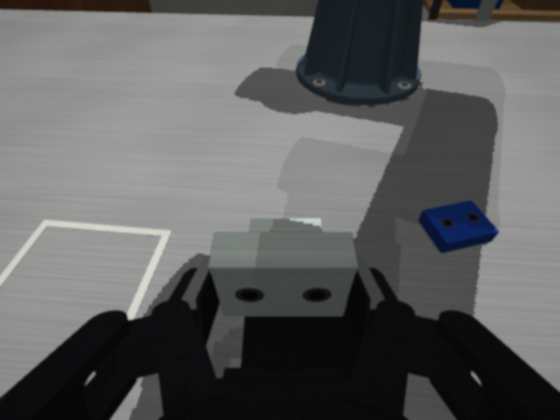

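servo_tool([
  [0,0,0,18,0.5,16,-0.3],
  [0,0,0,38,1,33,-0.3],
  [0,0,0,57,1.5,49,-0.3],
  [0,0,0,69.5,2,60,-0.3],
  [0,0,0,73,2,66,-0.3],
  [0,0,0,75.5,2,70,-0.3],
  [0,0,0,77.3,2,73.2,-0.3],
  [0,0,0,77.3,2,73.2,-0.3],
])

```text
time_s: 28.5
eef_pos: [0.4816, -0.0975, 0.0396]
eef_rot: [0.259, -0.036, 0.965, 0.009]
wrist_force: [-1.6, 0.3, 5.3]
opening: 0.683
```

Run:
```python
from h import *
st();
p,Rg=slotpose((.488,-.0815,4.3),-2,z=.043);plan(p,Rg)
s=ctrl.camera("scene");save("s20",s["pixels"],(180,150,280,225),6)
```

```text
t 28.50 pos [ 0.4816 -0.0975  0.0396] yaw 94.3 tilt -59.9 F [-1.6  0.3  5.3] open 0.683 q [-0.26  0.99  1.15 -0.31  1.99 -1.87]
turn [-0.002  0.001  0.001] |0.00| rows 0.0 shift [1.2 0.5 1. ] |2| rows 0.0
```

View pics/s20.png

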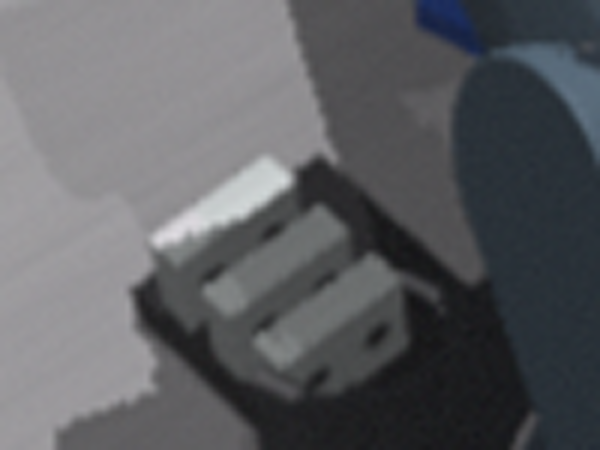

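In contact at about 6 N. Release and retract.

servo_tool([
  [0,0,0,0,0,0,0.75],
  [0,0,0,0,0,0,0.75],
  [0,0,0,0,0,0,0.75],
  [0,0,0,-6,0,0,0.75],
  [0,0,0,-25,0,0,0.75],
  [0,0,0,-55,0,0,0.75],
  [0,0,0,-90,0,0,0.75],
  [0,0,0,-110,0,-15,0.75],
])

```text
time_s: 29.55
eef_pos: [0.5701, -0.0905, 0.1078]
eef_rot: [0.259, -0.037, 0.965, 0.009]
wrist_force: [0.3, 0.3, -0.2]
opening: 0.873
```

Run:
```python
from h import *
st();o,w=wristcam();save("w21",w["pixels"])
c=[.453,.254,.009]
plan(*grasp(c,46.3,30,back=110))
```

```text
t 29.55 pos [ 0.5701 -0.0905  0.1078] yaw 94.3 tilt -59.9 F [ 0.3  0.3 -0.2] open 0.873 q [-0.22  1.07  0.84 -0.33  2.22 -1.92]
turn [ 0.893 -1.463  0.24 ] |1.73| rows 9.3 shift [115.2 389.6 -52.1] |410| rows 6.6
```

View pics/w21.png

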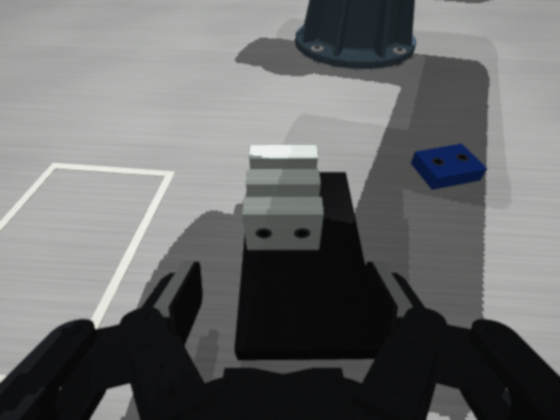

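servo_tool([
  [0.06,-0.098,0.016,-10,20,-25,0.75],
  [0.15,-0.246,0.04,-3,58,-38,0.75],
  [0.24,-0.393,0.065,10,98,-47,0.75],
  [0.33,-0.541,0.089,24,138,-54,0.75],
  [0.42,-0.688,0.113,38,180,-60,0.75],
  [0.51,-0.836,0.137,52,220,-64,0.75],
  [0.6,-0.983,0.161,66,260,-66,0.75],
  [0.69,-1.13,0.185,82,300,-64,0.75],
])

```text
time_s: 30.6
eef_pos: [0.4466, 0.2017, 0.1251]
eef_rot: [0.723, 0.144, 0.623, -0.261]
wrist_force: [0.4, 0.1, 0.2]
opening: 0.871
```

Run:
```python
from h import *
st();o,w=wristcam();save("w22",w["pixels"]);s=ctrl.camera("scene");t=ctrl.camera("top");save("s22",s["pixels"],(180,80,430,270),3.0)
for n,c in (("w",w),("t",t),("s",s)):
    m,b=blobs(c["pixels"],[155]*3,[255]*3,100 if n!="w" else 500,800 if n!="w" else 9000)
    for k in b:
        M=cv2.moments(k);print(n,[round(M["m10"]/M["m00"],1),round(M["m01"]/M["m00"],1)],rect(c,k,.018))
c=[.453,.254,.009]
plan(*grasp(c,46.3,30,back=90))
```

```text
t 30.60 pos [0.4466 0.2017 0.1251] yaw 55.9 tilt 10.6 F [0.4 0.1 0.2] open 0.871 q [ 0.32  0.14  1.9  -0.25  1.09 -0.55]
w [14.6, 334.7] [ 445.1 -195.7   74.    33.5  -85.9]
w [364.7, 153.1] [454.4 254.3  58.9  45.1  46.3]
t [312.4, 255.4] [ 426.3 -102.3   57.2   16.5  -85.2]
t [312.0, 242.7] [ 460.3 -100.8   58.7   16.5  -85.3]
t [311.3, 230.4] [493.3 -99.4  57.3  16.4 -85.6]
s [127.9, 311.5] [ 545.9 -412.9   31.9   31.2  -76.8]
s [329.2, 239.2] [677.3  27.2  27.7  26.1  51.3]
s [234.1, 201.6] [458.8 -81.5  59.3  16.8 -85.8]
s [225.3, 193.1] [425.1 -83.2  60.   16.3 -85.4]
s [216.5, 184.2] [390.  -85.   60.9  18.2 -85.3]
s [336.5, 134.0] [451.1 253.3  57.6  45.1  46. ]
s [550.6, 41.4] [ 579.7 1045.3  182.7   50.4  -78.4]
turn [ 0.21  -0.334  0.055] |0.40| rows 2.1 shift [ 26.   59.9 -64.6] |92| rows 1.5
```

View pics/w22.png

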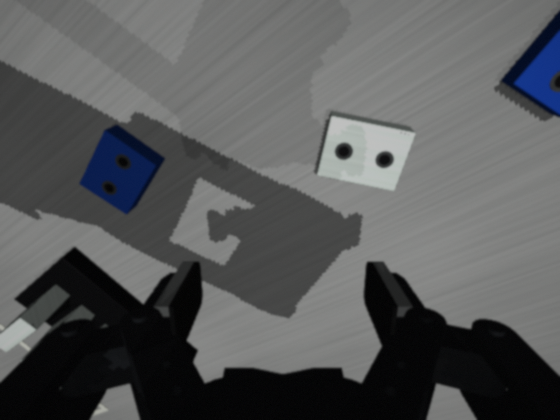

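View pics/s22.png

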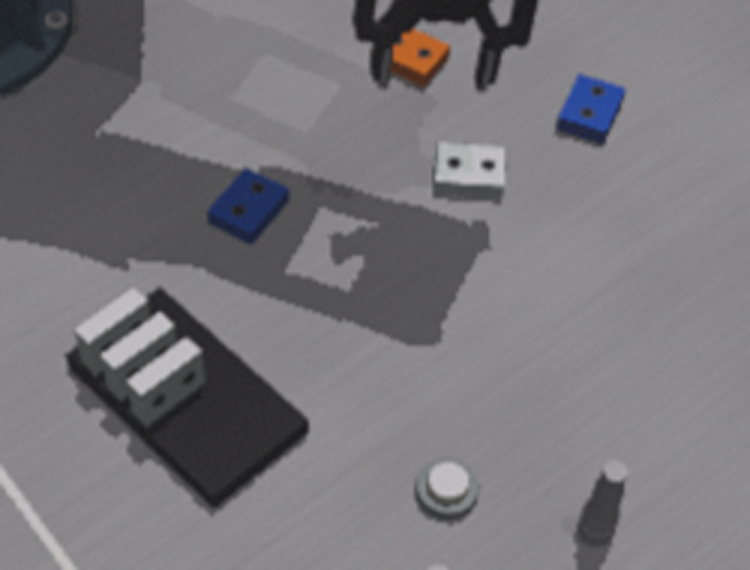

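The silver jaw D is the one left, at (364,153) in the wrist view and (336,134) in the scene view: (453.5, 254, 46.2°). It hasn't moved. Going to pre-grasp.

servo_tool([
  [0.06,-0.1,0.015,6,16,-18,0.75],
  [0.13,-0.205,0.033,14,36,-38,0.75],
  [0.21,-0.334,0.055,24,56,-60,0.75],
  [0.21,-0.334,0.055,26,60,-64.6,0.75],
  [0.21,-0.334,0.055,26,60,-64.6,0.75],
  [0.21,-0.334,0.055,26,60,-64.6,0.75],
  [0.21,-0.334,0.055,26,60,-64.6,0.75],
  [0.21,-0.334,0.055,26,60,-64.6,0.75],
])

```text
time_s: 31.75
eef_pos: [0.4251, 0.2808, 0.0798]
eef_rot: [0.804, 0.187, 0.464, -0.322]
wrist_force: [0.1, -0.6, -0.0]
opening: 0.876
```

Run:
```python
from h import *
st();c=[.4535,.254,.009]
plan(*grasp(c,46.2,30))
o,w=wristcam();save("w23",w["pixels"])
print(proj(w,[[.4535,.254,.018]]))
```

```text
t 31.75 pos [0.4251 0.2808 0.0798] yaw 46.3 tilt 30.0 F [ 0.1 -0.6 -0. ] open 0.876 q [ 0.66  0.29  1.93 -0.65  0.95  0.25]
turn [ 0.     0.    -0.001] |0.00| rows 0.0 shift [90.2  0.2 -0.6] |90| rows 1.4
[[281.02454978 223.03805141]]
```

View pics/w23.png

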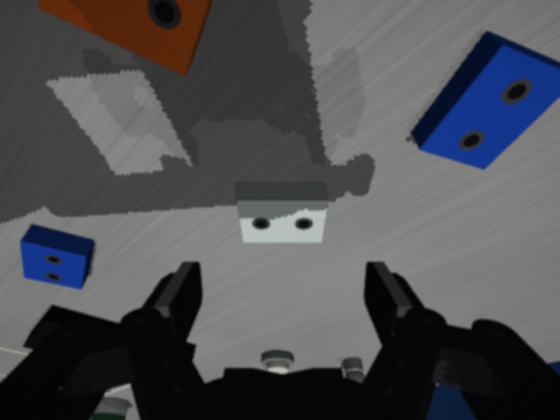

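servo_tool([
  [0,0,0,40,0,0,0.75],
  [0,0,0,66,0.4,-0.5,0.75],
  [0,0,0,82,0.4,-0.6,0.75],
  [0,0,0,90,0.4,-0.6,0.75],
  [0,0,0,90,0.4,-0.6,0.75],
  [0,0,0,90,0.4,-0.6,-0.3],
  [0,0,0,90,0.4,-0.6,-0.3],
  [0,0,0,90,0.4,-0.6,-0.3],
])

```text
time_s: 32.8
eef_pos: [0.4579, 0.2514, 0.0026]
eef_rot: [0.804, 0.187, 0.463, -0.322]
wrist_force: [-2.2, 1.4, 6.5]
opening: 0.685
```

Run:
```python
from h import *
st();o,R=cur();ct=R.T@(np.array([.4535,.254,.009])-o["eef_pos"]);print(ct)
ct[1]=0;dump(ct)
```

```text
t 32.80 pos [0.4579 0.2514 0.0026] yaw 46.3 tilt 30.0 F [-2.2  1.4  6.5] open 0.685 q [ 0.57  0.44  1.93 -0.76  0.79  0.32]
[-0.00803971 -0.00110894 -0.00113635]
```

servo_tool([
  [0,0,0,0,0,0,-0.3],
  [0,0,0,-9,0,5,-0.3],
  [0,0,0,-22,0,12.5,-0.3],
  [0,0,0,-39,0,22.5,-0.3],
  [0,0,0,-56,0,32,-0.3],
  [0,0,0,-73,0,42,-0.3],
  [0,0,0,-90,0,52,-0.3],
  [0,0,0,-104,0,60,-0.3],
])

```text
time_s: 33.8
eef_pos: [0.4578, 0.2514, 0.1244]
eef_rot: [0.804, 0.187, 0.463, -0.321]
wrist_force: [0.4, -1.2, -2.2]
opening: 0.687
```

Run:
```python
from h import *
st();carrier()
p,Rg=slotpose((.488,-.0815,4.3),30);print(p);plan(p+[.03,0,.10],Rg)
o,w=wristcam();save("w24",w["pixels"])
```

```text
t 33.80 pos [0.4578 0.2514 0.1244] yaw 46.3 tilt 30.1 F [ 0.4 -1.2 -2.2] open 0.687 q [ 0.57  0.2   1.92 -0.62  0.98  0.11]
top [425.1 384.9 274.  140.7 -78.1]
scene [ 2.642e+02  8.160e+02  3.473e+02  1.519e+02 -2.000e-01]
[ 0.51266382 -0.09468786  0.03899604]
turn [-0.892  1.474 -0.245] |1.74| rows 9.3 shift [ 137.5 -192.8  267.1] |357| rows 5.7
```

View pics/w24.png

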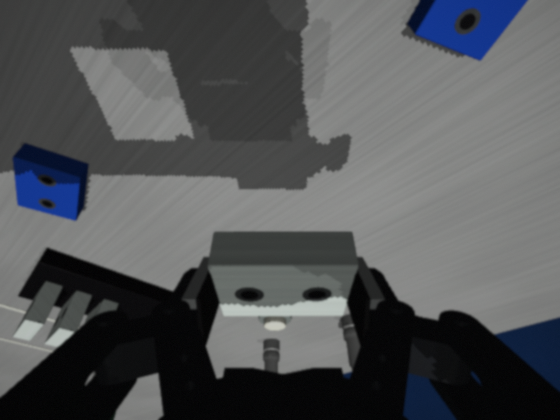

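servo_tool([
  [-0.08,0.132,-0.022,4,-16,35,-0.3],
  [-0.17,0.28,-0.047,14,-36,72,-0.3],
  [-0.26,0.43,-0.071,28,-56,105,-0.3],
  [-0.35,0.578,-0.096,42,-76,134,-0.3],
  [-0.44,0.727,-0.121,56,-95,160,-0.3],
  [-0.53,0.876,-0.146,71,-115,184,-0.3],
  [-0.62,1.025,-0.17,87,-134,205,-0.3],
  [-0.71,1.173,-0.195,103,-154,225,-0.3],
])

```text
time_s: 34.95
eef_pos: [0.5302, -0.0317, 0.146]
eef_rot: [0.412, 0.018, 0.908, -0.072]
wrist_force: [-0.2, -0.4, -1.0]
opening: 0.686
```

Run:
```python
from h import *
st();
p,Rg=slotpose((.488,-.0815,4.3),30);plan(p+[.03,0,.10],Rg)
s=ctrl.camera("scene");save("s25",s["pixels"],(180,80,380,230),3.5)
```

```text
t 34.95 pos [ 0.5302 -0.0317  0.146 ] yaw 84.7 tilt -40.9 F [-0.2 -0.4 -1. ] open 0.686 q [-0.19  0.7   1.24 -0.16  1.91 -1.62]
turn [-0.197  0.322 -0.055] |0.38| rows 2.0 shift [ -1.3 -60.3  23.1] |65| rows 1.0
```

View pics/s25.png

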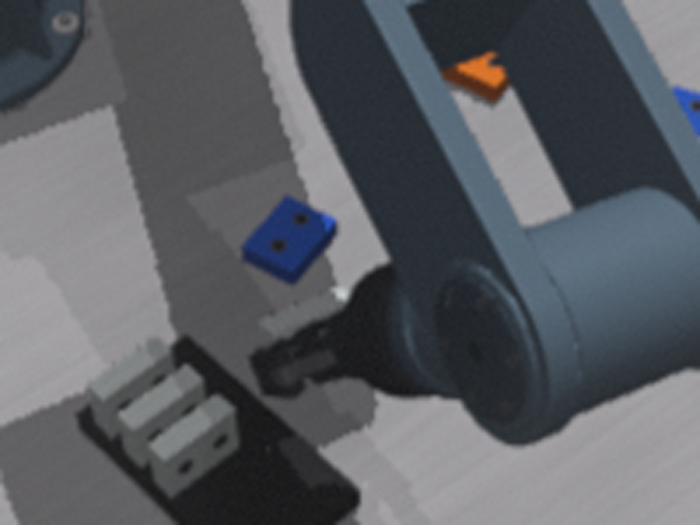

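servo_tool([
  [-0.07,0.11,-0.02,0,-20,8,-0.3],
  [-0.14,0.22,-0.04,-1,-40,16,-0.3],
  [-0.197,0.322,-0.055,-1.3,-58,23,-0.3],
  [-0.197,0.322,-0.055,-1.3,-60.3,23,-0.3],
  [-0.197,0.322,-0.055,-1.3,-60.3,23,-0.3],
  [-0.197,0.322,-0.055,-1.3,-60.3,23,-0.3],
  [-0.197,0.322,-0.055,-1.3,-60.3,23,-0.3],
  [-0.197,0.322,-0.055,-1.3,-60.3,23,-0.3],
])

```text
time_s: 36.0
eef_pos: [0.5413, -0.0981, 0.1326]
eef_rot: [0.252, -0.036, 0.967, 0.011]
wrist_force: [0.5, -0.2, -1.0]
opening: 0.682
```

Run:
```python
from h import *
st();
p,Rg=slotpose((.488,-.0815,4.3),30,z=.043);plan(p+[0,0,.015],Rg);plan(p,Rg)
o,w=wristcam();save("w26",w["pixels"])
s=ctrl.camera("scene");save("s26",s["pixels"],(180,100,440,295),3)
```

```text
t 36.00 pos [ 0.5413 -0.0981  0.1326] yaw 94.3 tilt -60.8 F [ 0.5 -0.2 -1. ] open 0.682 q [-0.24  0.99  0.95 -0.34  2.21 -1.94]
turn [ 0.003 -0.014 -0.001] |0.01| rows 0.1 shift [63.6  5.3 55.7] |85| rows 1.4
turn [ 0.003 -0.014 -0.001] |0.01| rows 0.1 shift [70.9  5.3 68.8] |99| rows 1.6
```

View pics/w26.png

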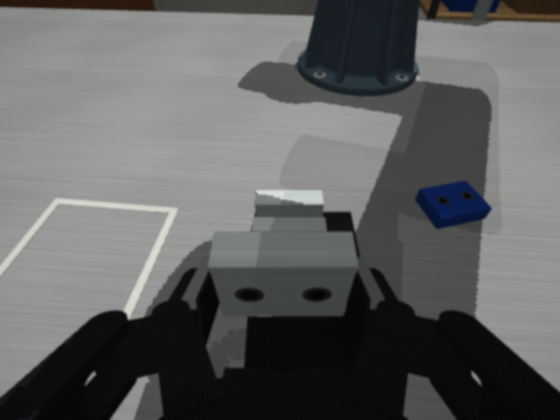

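View pics/s26.png

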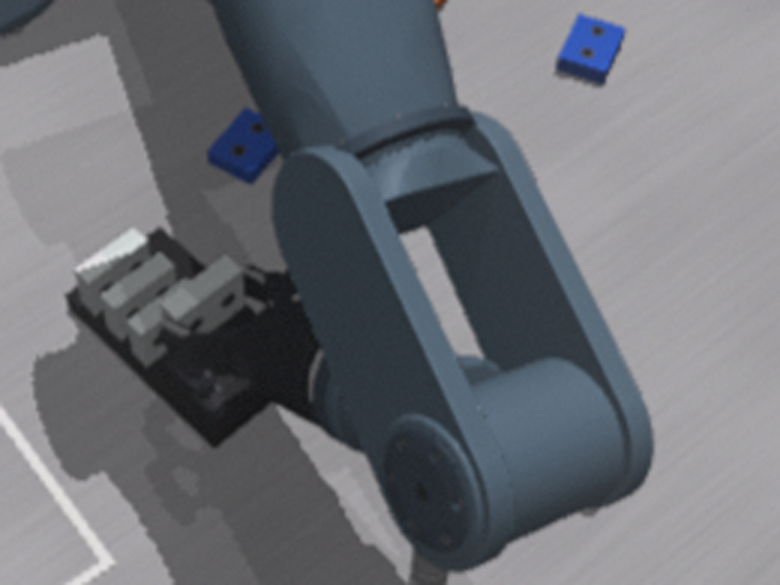

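servo_tool([
  [0,-0.007,0,17,1.5,15,-0.3],
  [0,-0.014,0,36,3,31,-0.3],
  [0,-0.014,0,53,4.5,46,-0.3],
  [0,-0.014,0,63.5,5.3,56,-0.3],
  [0,-0.014,0,67,5.3,62,-0.3],
  [0,-0.014,0,69.5,5.3,66,-0.3],
  [0,-0.014,0,71.2,5.3,69.2,-0.3],
  [0,-0.014,0,71.2,5.3,69.2,-0.3],
])

```text
time_s: 37.1
eef_pos: [0.513, -0.0949, 0.0389]
eef_rot: [0.258, -0.036, 0.965, 0.011]
wrist_force: [-1.4, 0.6, 4.7]
opening: 0.686
```

Run:
```python
from h import *
st();
p,Rg=slotpose((.488,-.0815,4.3),30,z=.043);plan(p,Rg)
s=ctrl.camera("scene");save("s27",s["pixels"],(180,150,280,225),6)
t=ctrl.camera("top");save("t27",t["pixels"],(200,80,440,260),3)
```

```text
t 37.10 pos [ 0.513  -0.0949  0.0389] yaw 94.3 tilt -60.1 F [-1.4  0.6  4.7] open 0.686 q [-0.24  1.05  1.04 -0.31  2.05 -1.88]
turn [ 0.002 -0.001 -0.002] |0.00| rows 0.0 shift [0.7 0.2 0.7] |1| rows 0.0
```

View pics/s27.png

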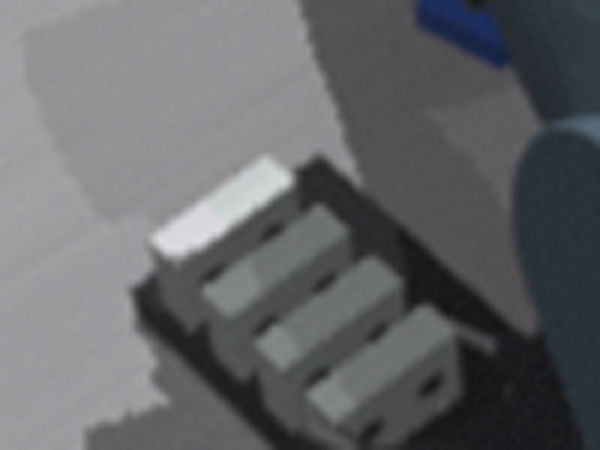

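View pics/t27.png

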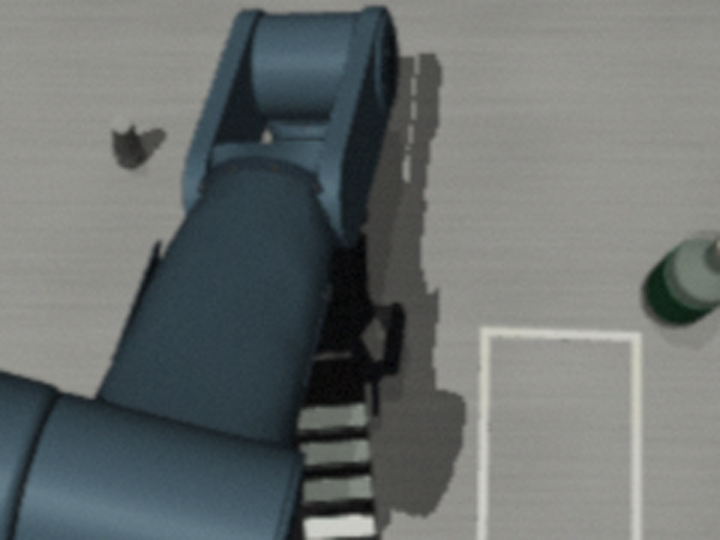

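servo_tool([
  [0,0,0,0,0,0,0.75],
  [0,0,0,0,0,0,0.75],
  [0,0,0,0,0,0,0.75],
  [0,0,0,-6,0,0,0.75],
  [0,0,0,-25,0,0,0.75],
  [0,0,0,-55,0,0,0.75],
  [0,0,0,-80,0,-25,0.75],
  [0,0,0,-95,0,-60,0.75],
])

```text
time_s: 38.2
eef_pos: [0.5657, -0.091, 0.1385]
eef_rot: [0.258, -0.036, 0.965, 0.011]
wrist_force: [1.0, 0.3, 0.6]
opening: 0.88
```

Run:
```python
from h import *
st();o,w=wristcam();save("w28",w["pixels"])
plan([.6,.08,.25],toolR(4.3,0))
```

```text
t 38.20 pos [ 0.5657 -0.091   0.1385] yaw 94.3 tilt -60.1 F [1.  0.3 0.6] open 0.880 q [-0.22  1.03  0.87 -0.33  2.25 -1.94]
turn [ 1.413 -0.812  0.812] |1.82| rows 9.7 shift [-92.4 168.5 -68.2] |204| rows 3.3
```

View pics/w28.png

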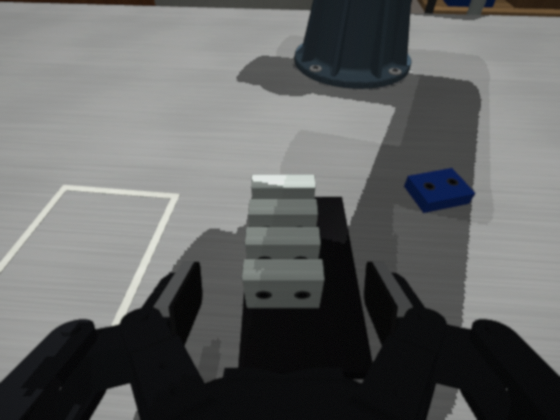

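```bash
cat >> h.py <<'E'
def pushpose(car,xc=-10,gap=0,tilt=15,z=-.005):
    a=np.radians(car[2]);ex=np.array([np.cos(a),np.sin(a),0]);ey=np.array([-np.sin(a),np.cos(a),0])
    p=np.array([car[0],car[1],0])+ex*xc/1000+ey*(50+7.3+gap)/1000;p[2]=z
    return p,toolR(car[2],tilt)
E
python3 - <<'E'
from h import *
for n in("top","scene"):
    c=ctrl.camera(n);save("f_"+n,c["pixels"],(100,180,300,330) if n=="scene" else (330,160,450,290),3.5)
    m,b=blobs(c["pixels"],[150]*3,[255]*3,1000,60000)
    for k in b: print(n,cv2.boundingRect(k),rect(c,k,0))
carrier()
p,R=pushpose((.488,-.0815,4.3),gap=30);print(p);plan(p+[0,.04,.2],R)
E
```

```text
top (358, 188, 73, 87) [ 496.8 -324.   234.4  194.4   -0.9]
scene (175, 6, 56, 51) [-156.3  232.3  225.5  145.3  -16.1]
scene [ 2.760e+02  8.156e+02  3.176e+02  1.474e+02 -2.000e-01]
[ 0.47148251  0.00480447 -0.005     ]
turn [ 1.54  -1.017  0.636] |1.95| rows 10.4 shift [ 43.8 142.7 -90.7] |175| rows 2.8
```

View pics/f_scene.png

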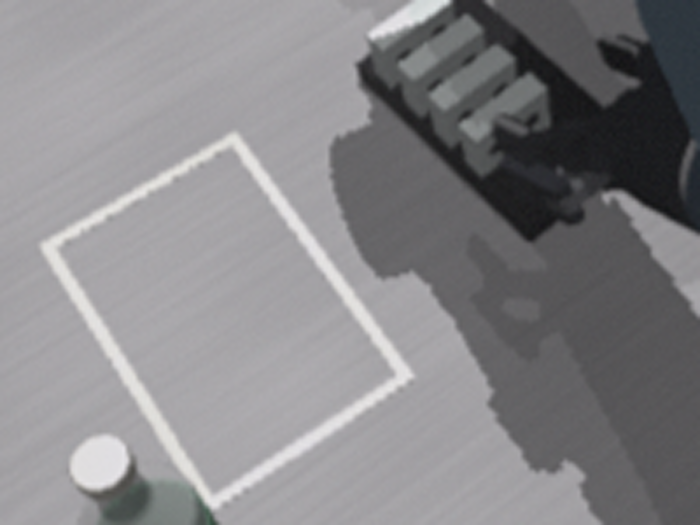

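View pics/f_top.png

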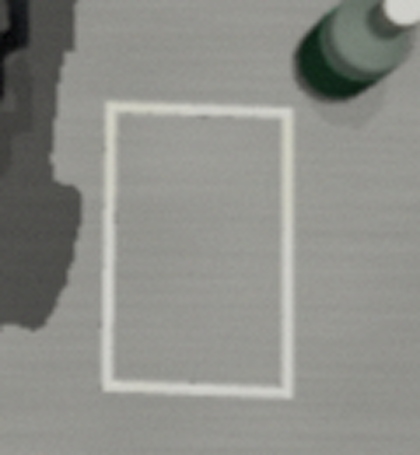

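Run:
```python
from h import *
s=ctrl.camera("scene");t=ctrl.camera("top")
for c,o,L in((s,(100,180),[(235,132),(414,376),(213,508),(40,245)]),(t,(330,160),[(102,390),(107,100),(293,108),(293,398)])):
    P=np.array([atz(c,(o[0]+a/3.5,o[1]+b/3.5),0)[:2] for a,b in L])*1000
    e=[P[1]-P[0],P[2]-P[3]];print(np.round(P.mean(0),1),np.round([np.linalg.norm(P[1]-P[0]),np.linalg.norm(P[2]-P[1])],1),[np.round(np.degrees(np.arctan2(v[1],v[0])),2) for v in e], [np.round(np.degrees(np.arctan2(v[0],-v[1])),2) for v in (P[2]-P[1],P[3]-P[0])])
o,R=cur();Rg=toolR(4.3,15);rv=Rn.from_matrix(R.T@Rg).as_rotvec()
for f in(.25,.5,.75): print(np.round((R@Rn.from_rotvec(rv*f).as_matrix())[:,0],2))
```

```text
[ 496.2 -301.7] [224.3 141.1] [np.float64(-1.62), np.float64(-0.78)] [np.float64(-1.85), np.float64(-1.66)]
[ 495.8 -304.7] [226.8 145.5] [np.float64(-1.89), np.float64(-1.78)] [np.float64(-2.29), np.float64(-1.99)]
[-0.7   0.06 -0.71]
[-0.46  0.06 -0.89]
[-0.2  -0.05 -0.98]
```

servo_tool([
  [0.14,-0.092,0.058,-25,10,-35,1],
  [0.28,-0.185,0.116,-40,25,-60,1],
  [0.42,-0.277,0.173,-38,40,-75,1],
  [0.56,-0.37,0.231,-30,52,-85,1],
  [0.7,-0.462,0.29,-20,65,-92,1],
  [0.84,-0.555,0.347,-10,78,-98,1],
  [0.98,-0.647,0.405,0,91,-102,1],
  [1.12,-0.74,0.463,10,104,-104,1],
])

```text
time_s: 39.55
eef_pos: [0.4959, 0.008, 0.2218]
eef_rot: [0.539, 0.316, 0.657, -0.423]
wrist_force: [0.3, 0.3, -0.5]
opening: 1.001
```

Run:
```python
from h import *
st()
p,R=pushpose((.488,-.0815,4.3),gap=30);plan(p+[0,.02,.12],R)
```

```text
t 39.55 pos [0.4959 0.008  0.2218] yaw 27.0 tilt -3.6 F [ 0.3  0.3 -0.5] open 1.001 q [-0.17  0.18  1.65 -0.08  1.53 -0.62]
turn [ 0.415 -0.276  0.174] |0.53| rows 2.8 shift [108.8   9.1 -19.2] |111| rows 1.8
```

servo_tool([
  [0.13,-0.087,0.055,20,3,-6,1],
  [0.27,-0.18,0.113,45,5,-12,1],
  [0.415,-0.276,0.174,75,9,-19,1],
  [0.415,-0.276,0.174,108.8,9,-19,1],
  [0.415,-0.276,0.174,108.8,9,-19,1],
  [0.415,-0.276,0.174,108.8,9,-19,1],
  [0.415,-0.276,0.174,108.8,9,-19,1],
  [0.415,-0.276,0.174,108.8,9,-19,1],
])

```text
time_s: 40.55
eef_pos: [0.4725, 0.0242, 0.116]
eef_rot: [0.582, 0.415, 0.446, -0.539]
wrist_force: [-0.5, -0.0, 0.2]
opening: 1.003
```

Run:
```python
from h import *
st();o,w=wristcam();save("w30",w["pixels"])
s=ctrl.camera("scene");save("s30",s["pixels"],(180,100,380,250),3.5)
t=ctrl.camera("top");save("t30",t["pixels"],(230,150,350,300),4)
carrier()
p,R=pushpose((.488,-.0815,4.3),gap=30);plan(p,R)
```

```text
t 40.55 pos [0.4725 0.0242 0.116 ] yaw 4.3 tilt 15.0 F [-0.5 -0.   0.2] open 1.003 q [-0.02  0.12  1.95 -0.3   1.06  0.05]
top [430.3  73.2 296.4  92.   -5.3]
scene [263.  816.4 345.4 151.5  -0. ]
turn [-0. -0.  0.] |0.00| rows 0.0 shift [121.2  -1.6 -12.2] |122| rows 1.9
```

View pics/w30.png

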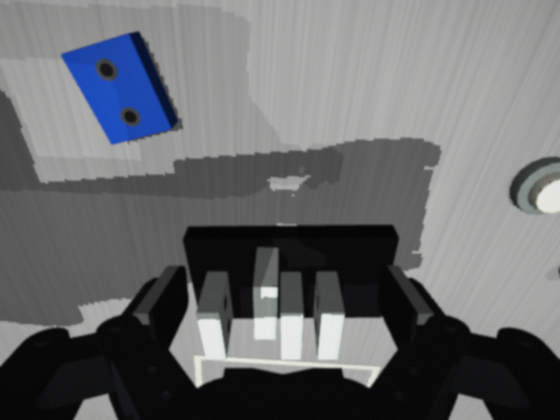

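View pics/s30.png

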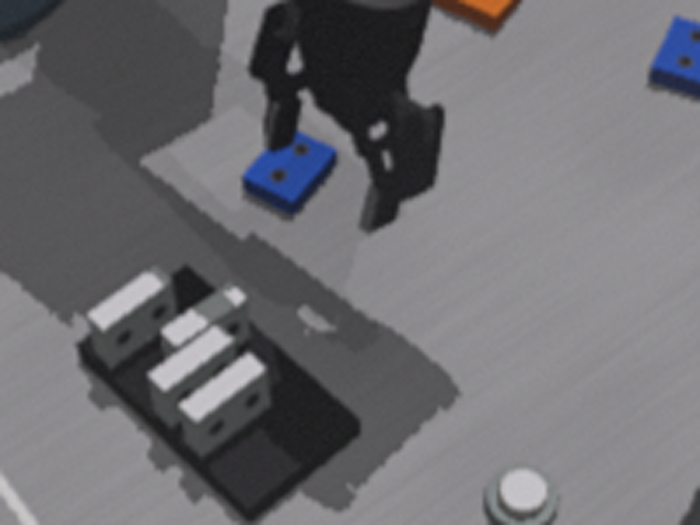

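View pics/t30.png

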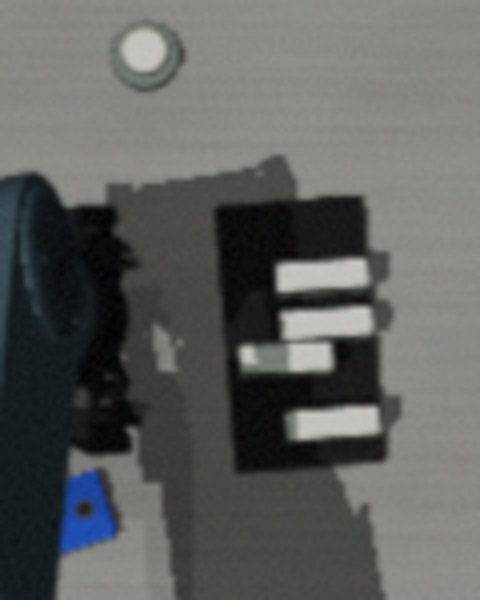

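The second jaw on the carrier has been knocked about 25 mm toward the carrier's +y edge. It still stands, about 10 mm inside that edge, and the carrier hasn't moved. All four jaws stand, so I'll lower the open fingers behind the carrier.

servo_tool([
  [0,0,0,25,0,-3,1],
  [0,0,0,55,-1,-6,1],
  [0,0,0,85,-1.6,-9,1],
  [0,0,0,105,-1.6,-11,1],
  [0,0,0,115,-1.6,-12,1],
  [0,0,0,121,-1.6,-12,1],
  [0,0,0,121,-1.6,-12,1],
  [0,0,0,121,-1.6,-12,1],
])

```text
time_s: 41.8
eef_pos: [0.4721, 0.0047, -0.0041]
eef_rot: [0.582, 0.414, 0.446, -0.539]
wrist_force: [-0.1, -0.2, -0.3]
opening: 0.997
```

Run:
```python
from h import *
st();o,w=wristcam();save("w31",w["pixels"])
s=ctrl.camera("scene");save("s31",s["pixels"],(180,100,380,250),3.5)
t=ctrl.camera("top");save("t31",t["pixels"],(230,150,350,300),4)
p,R=pushpose((.488,-.0815,4.3),gap=0);plan(p,R)
```

```text
t 41.80 pos [ 0.4721  0.0047 -0.0041] yaw 4.3 tilt 15.0 F [-0.1 -0.2 -0.3] open 0.997 q [-0.07  0.35  1.99 -0.37  0.79  0.12]
turn [-0.     0.    -0.001] |0.00| rows 0.0 shift [ 8.5 -0.5 28.7] |30| rows 0.5
```

View pics/w31.png

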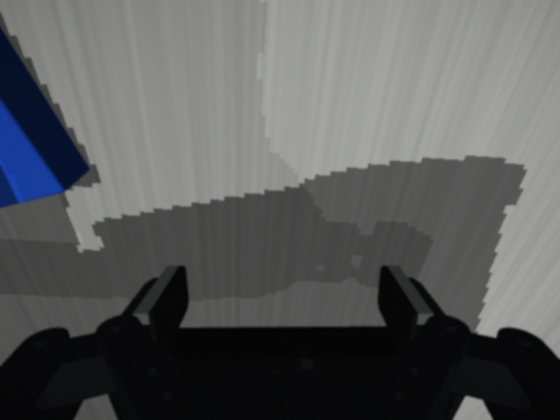

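View pics/s31.png

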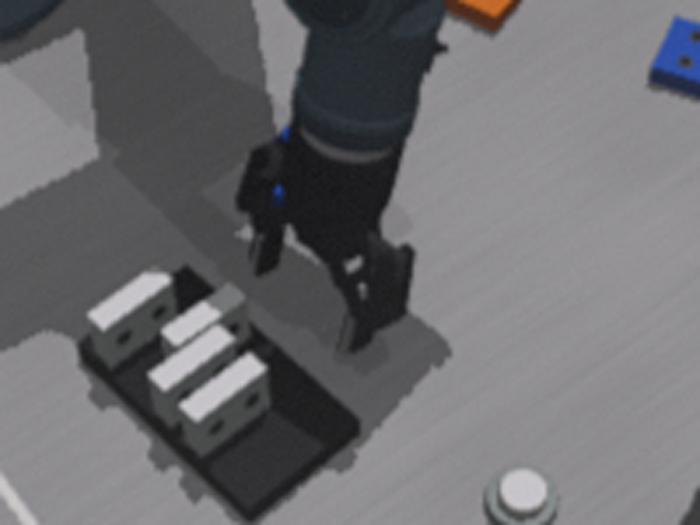

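View pics/t31.png

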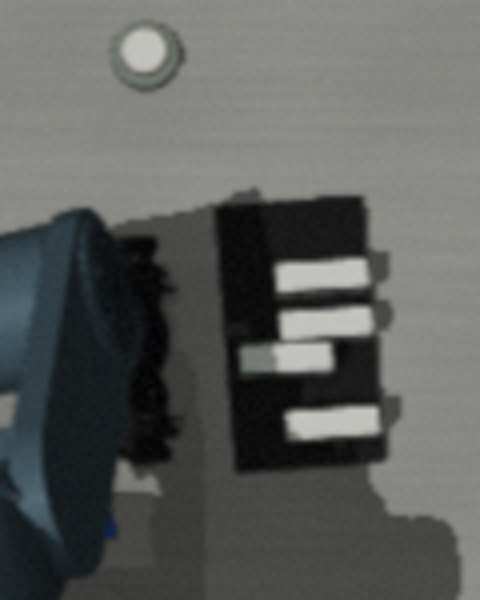

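servo_tool([
  [0,0,0,2,0,7,1],
  [0,0,0,4,0,15,1],
  [0,0,0,6,0,22,1],
  [0,0,0,7,0,26,1],
  [0,0,0,8,0,30,1],
  [0,0,0,9.3,0,35,1],
  [0,0,0,10.7,0,40,1],
  [0,0,0,12.1,0,45,1],
])

```text
time_s: 42.95
eef_pos: [0.4754, -0.0409, -0.0044]
eef_rot: [0.582, 0.415, 0.446, -0.539]
wrist_force: [-0.4, 7.2, 3.2]
opening: 1.001
```

Run:
```python
from h import *
st()
s=ctrl.camera("scene");save("s32",s["pixels"],(180,100,380,250),3.5)
t=ctrl.camera("top");save("t32",t["pixels"],(230,150,380,300),4)
```

```text
t 42.95 pos [ 0.4754 -0.0409 -0.0044] yaw 4.3 tilt 14.9 F [-0.4  7.2  3.2] open 1.001 q [-0.17  0.35  2.   -0.37  0.76  0.02]
```

View pics/s32.png

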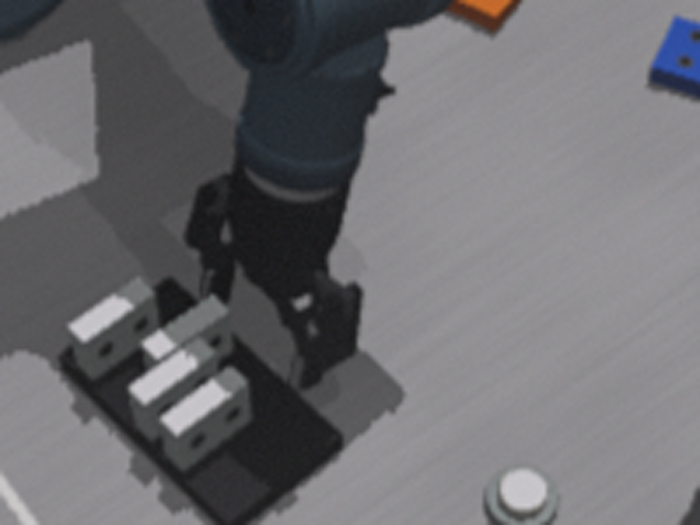

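View pics/t32.png

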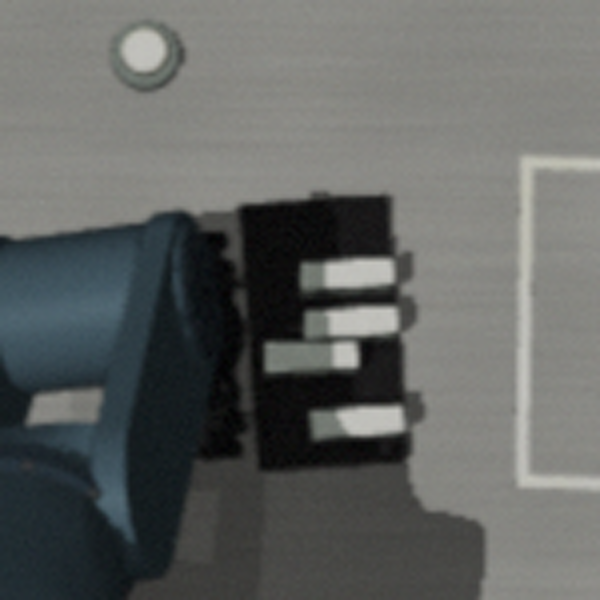

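Run:
```python
from h import *
p,R=pushpose((.4925,-.166,2.3),z=-.004);plan(p,R)
```

```text
turn [ 0.033 -0.001 -0.01 ] |0.03| rows 0.2 shift [17.2 -0.3 65.6] |68| rows 1.1
```

servo_tool([
  [0.003,0,-0.001,1.5,0,6,1],
  [0.007,0,-0.002,4,0,15,1],
  [0.012,0,-0.004,6.5,0,25,1],
  [0.017,0,-0.005,9.2,0,35,1],
  [0.022,0,-0.007,11.8,0,45,1],
  [0.027,0,-0.008,14.4,0,55,1],
  [0.031,0,-0.009,16.5,0,63,1],
  [0.033,0,-0.01,17.2,-0.3,65.6,1],
])

```text
time_s: 44.05
eef_pos: [0.48, -0.1089, -0.0043]
eef_rot: [0.572, 0.422, 0.439, -0.549]
wrist_force: [1.2, 6.1, 1.1]
opening: 0.999
```

Run:
```python
from h import *
st()
s=ctrl.camera("scene");save("s33",s["pixels"],(100,150,300,300),3.5)
t=ctrl.camera("top");save("t33",t["pixels"],(270,150,420,300),4)
m,b=blobs(t["pixels"],[0]*3,[32]*3,1000,9000)
for k in b: print(cv2.boundingRect(k),rect(t,k,.02))
p,R=pushpose((.495,-.235,.2),z=-.004);plan(p,R)
```

```text
t 44.05 pos [ 0.48   -0.1089 -0.0043] yaw 2.3 tilt 14.9 F [1.2 6.1 1.1] open 0.999 q [-0.31  0.36  1.98 -0.37  0.74 -0.08]
(99, 199, 257, 221) [223.6  17.5 752.1 466.  -58.7]
turn [ 0.035 -0.001 -0.009] |0.04| rows 0.2 shift [17.6  2.1 66.6] |69| rows 1.1
```

View pics/s33.png

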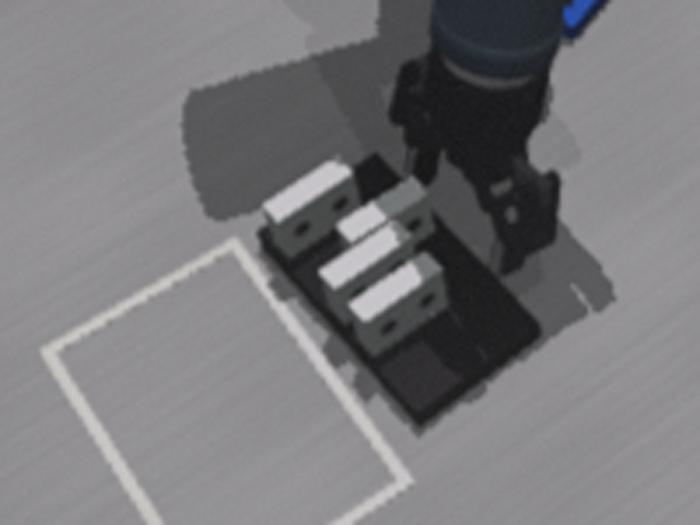

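View pics/t33.png

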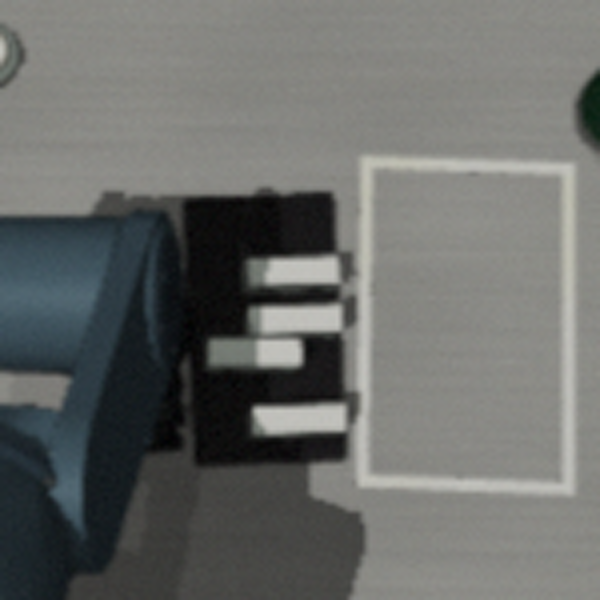

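Run:
```python
from h import *
t=ctrl.camera("top");s=ctrl.camera("scene")
def q(c,o,f,L):
    P=np.array([atz(c,(o[0]+a/f,o[1]+b/f),.02)[:2] for a,b in L])*1000
    print(np.round(P.mean(0),1),[np.round(np.degrees(np.arctan2(v[1],v[0])),2) for v in (P[0]-P[3],P[1]-P[2])],np.round([np.linalg.norm(P[0]-P[3]),np.linalg.norm(P[1]-P[0])],1))
q(t,(270,150),4,[(185,198),(332,193),(345,460),(197,465)])
q(s,(100,150),3.5,[(541,328),(420,413),(258,235),(376,155)])
```

```text
[ 489.4 -165.6] [np.float64(2.34), np.float64(1.95)] [180.1  99.4]
[ 494.2 -164.7] [np.float64(2.36), np.float64(3.2)] [179.9  95.1]
```

Run:
```python
from h import *
p,R=pushpose((.495,-.235,2.0),z=-.004);plan(p,R)
```

```text
turn [ 0.005 -0.001 -0.001] |0.01| rows 0.0 shift [17.7  0.3 66.8] |69| rows 1.1
```

servo_tool([
  [0,0,0,1.5,0,6,1],
  [0.001,0,0,4,0,15,1],
  [0.002,0,0,6.5,0,25,1],
  [0.002,0,0,9.2,0,35,1],
  [0.003,0,0,11.8,0,45,1],
  [0.004,0,0,14.4,0,55,1],
  [0.005,0,0,16.8,0,63,1],
  [0.005,0,0,17.8,0,66.5,1],
])

```text
time_s: 45.25
eef_pos: [0.4824, -0.1775, -0.0043]
eef_rot: [0.571, 0.423, 0.438, -0.551]
wrist_force: [-0.6, 7.7, 3.3]
opening: 1.001
```

Run:
```python
from h import *
st()
s=ctrl.camera("scene");save("s34",s["pixels"],(100,150,300,300),3.5)
t=ctrl.camera("top");save("t34",t["pixels"],(290,150,440,300),4)
p,R=pushpose((.496,-.303,-1.8),z=-.004);plan(p,R)
```

```text
t 45.25 pos [ 0.4824 -0.1775 -0.0043] yaw 2.0 tilt 14.9 F [-0.6  7.7  3.3] open 1.001 q [-0.44  0.38  1.96 -0.35  0.72 -0.22]
turn [ 0.064 -0.001 -0.018] |0.07| rows 0.4 shift [17.3  3.  65.5] |68| rows 1.1
```

View pics/s34.png

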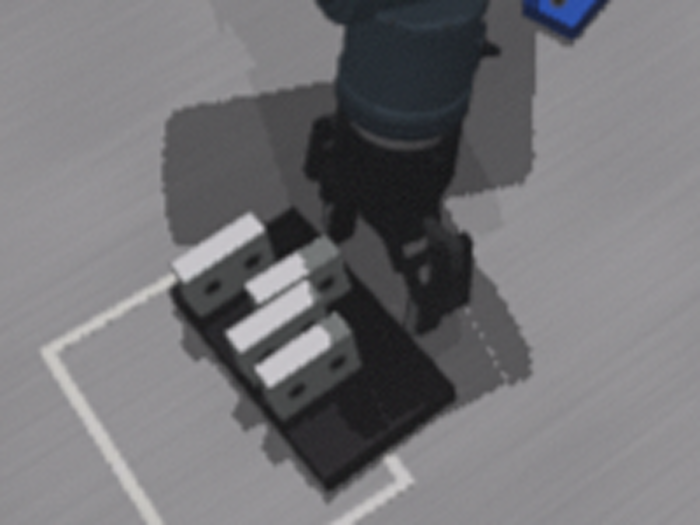

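View pics/t34.png

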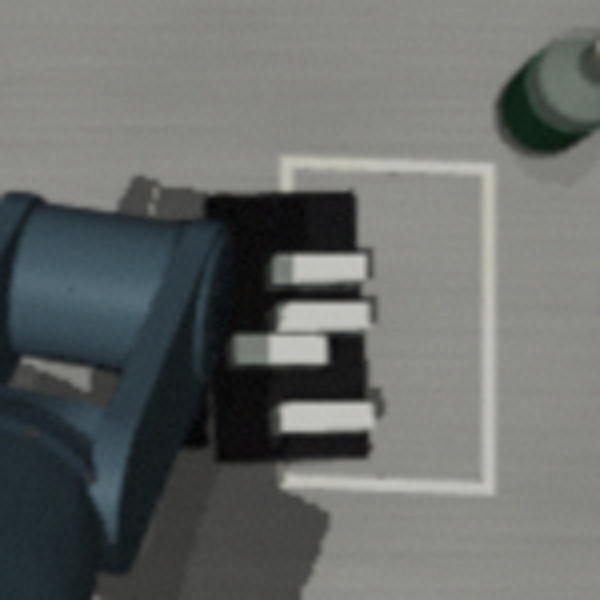

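servo_tool([
  [0.005,0,-0.001,1.5,0,6,1],
  [0.014,0,-0.004,4,0.6,15,1],
  [0.024,0,-0.007,6.5,1.1,25,1],
  [0.034,0,-0.01,9.2,1.6,35,1],
  [0.044,0,-0.012,11.8,2,45,1],
  [0.054,0,-0.015,14.2,2.5,54,1],
  [0.061,0,-0.017,16,3,60,1],
  [0.064,0,-0.018,17,3,63.5,1],
])

```text
time_s: 46.35
eef_pos: [0.4877, -0.2428, -0.0043]
eef_rot: [-0.552, -0.437, -0.424, 0.57]
wrist_force: [0.6, 9.0, 4.5]
opening: 1.001
```

Run:
```python
from h import *
st()
s=ctrl.camera("scene");save("s35",s["pixels"],(90,180,270,315),4)
t=ctrl.camera("top");save("t35",t["pixels"],(310,160,440,290),4.5)
```

```text
t 46.35 pos [ 0.4877 -0.2428 -0.0043] yaw -1.8 tilt 14.9 F [0.6 9.  4.5] open 1.001 q [-0.55  0.42  1.89 -0.34  0.73 -0.27]
```

View pics/s35.png

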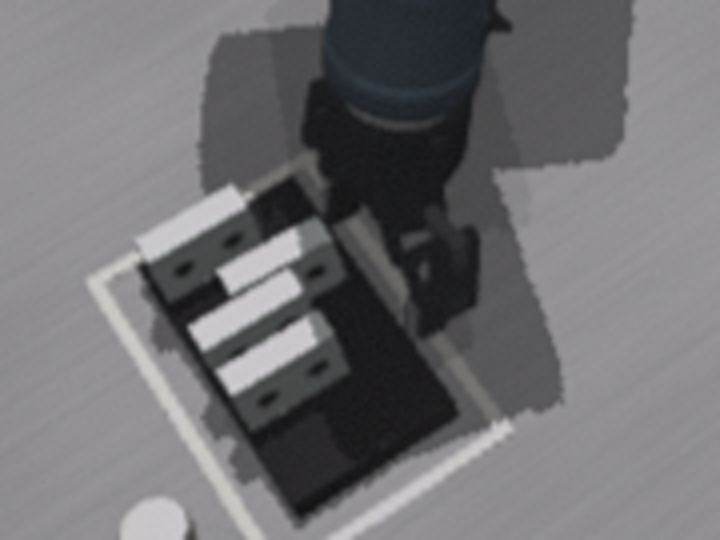

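View pics/t35.png

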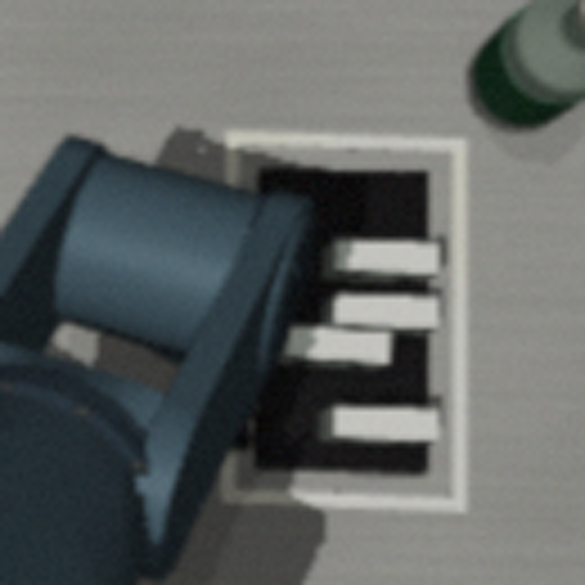

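Run:
```python
from h import *
t=ctrl.camera("top");s=ctrl.camera("scene")
def q(c,o,f,L,z):
    P=np.array([atz(c,(o[0]+a/f,o[1]+b/f),z)[:2] for a,b in L])*1000
    print(np.round(P.mean(0),1),[np.round(np.degrees(np.arctan2(v[1],v[0])),2) for v in (P[0]-P[3],P[1]-P[2])],np.round([np.linalg.norm(P[0]-P[3]),np.linalg.norm(P[1]-P[0])],1))
q(t,(310,160),4.5,[(258,170),(428,173),(428,473),(257,470)],.02)
q(t,(310,160),4.5,[(226,130),(467,140),(467,512),(222,503)],0)
q(s,(90,180),4,[(458,412),(302,512),(140,265),(297,180)],.02)
```

```text
[ 492.3 -299.3] [np.float64(-1.22), np.float64(-1.64)] [179.6 101.7]
[ 495.1 -304.6] [np.float64(-1.51), np.float64(-1.78)] [226.8 146.6]
[ 500.  -298.1] [np.float64(-2.53), np.float64(-1.5)] [179.9  94.5]
```

servo_tool([
  [0,0,0,0.5,0,2,1],
  [0,0,0,1.2,0,4.5,1],
  [0,0,0,1.2,0,4.5,1],
  [0,0,0,0,0,0,1],
  [0,0,0,-2,0,-8,1],
  [0,0,0,-5,0,-20,1],
  [0,0,0,-15,0,-40,1],
  [0,0,0,-40,0,-60,1],
])

```text
time_s: 47.55
eef_pos: [0.4887, -0.1735, 0.0181]
eef_rot: [-0.551, -0.437, -0.425, 0.57]
wrist_force: [-0.5, 0.1, 0.2]
opening: 0.998
```

Run:
```python
from h import *
st()
plan([.62,-.03,.24],toolR(0,0))
c=ctrl.camera("scene");save("s36",c["pixels"],(90,160,350,355),3)
```

```text
t 47.55 pos [ 0.4887 -0.1735  0.0181] yaw -1.8 tilt 14.9 F [-0.5  0.1  0.2] open 0.998 q [-0.42  0.35  1.93 -0.34  0.8  -0.16]
turn [-0.031  0.26   0.007] |0.26| rows 1.4 shift [-252.8  126.   -85.4] |295| rows 4.7
```

View pics/s36.png

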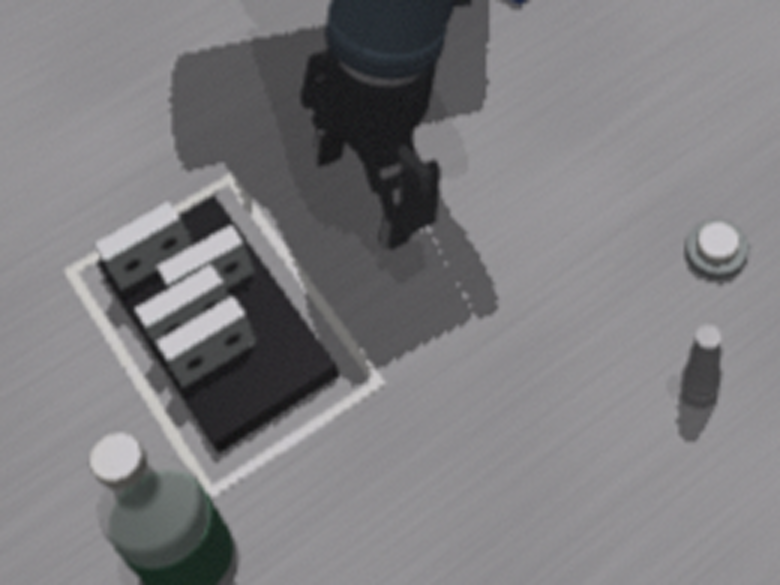

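servo_tool([
  [0,0.02,0,-40,8,-15,1],
  [-0.01,0.06,0,-85,25,-27,0],
  [-0.01,0.11,0,-130,45,-42,-1],
  [-0.02,0.16,0,-170,70,-58,-1],
  [-0.02,0.21,0.005,-210,95,-72,-1],
  [-0.03,0.26,0.007,-240,118,-82,-1],
  [-0.03,0.26,0.007,-252.8,126,-85.4,-1],
  [-0.03,0.26,0.007,-252.8,126,-85.4,-1],
])

```text
time_s: 48.6
eef_pos: [0.6205, -0.0274, 0.2427]
eef_rot: [0.502, 0.5, 0.499, -0.499]
wrist_force: [-0.0, -0.3, -0.8]
opening: 0.002
```

Run:
```python
from h import *
st()
o,w=wristcam();save("w37",w["pixels"])
t=ctrl.camera("top");save("t37",t["pixels"],(230,130,460,300),3.4)
s=ctrl.camera("scene");save("s37b",s["pixels"],(300,215,360,260),10)
save("t37b",t["pixels"],(236,140,296,185),10);save("w37b",w["pixels"],(200,60,560,330),2.2)
print(proj(w,[[.68,.0255,.025]]))
```

```text
t 48.60 pos [ 0.6205 -0.0274  0.2427] yaw 0.1 tilt 0.1 F [-0.  -0.3 -0.8] open 0.002 q [-0.23  0.27  1.48 -0.    1.39 -0.24]
[[336.68971954 127.99905608]]
```

View pics/w37.png

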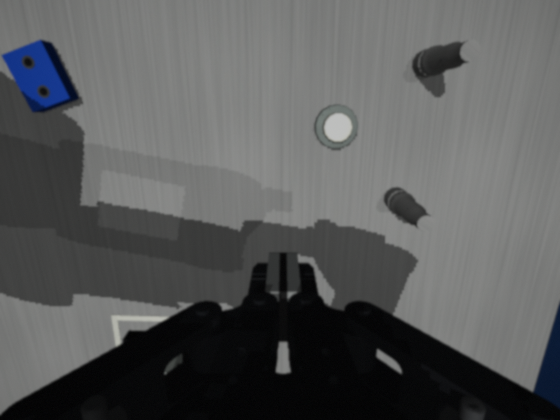

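View pics/t37.png

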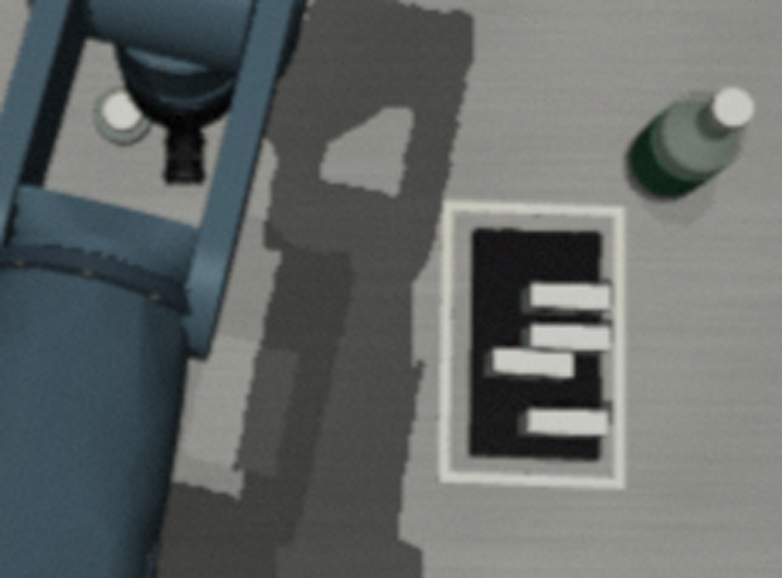

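View pics/s37b.png

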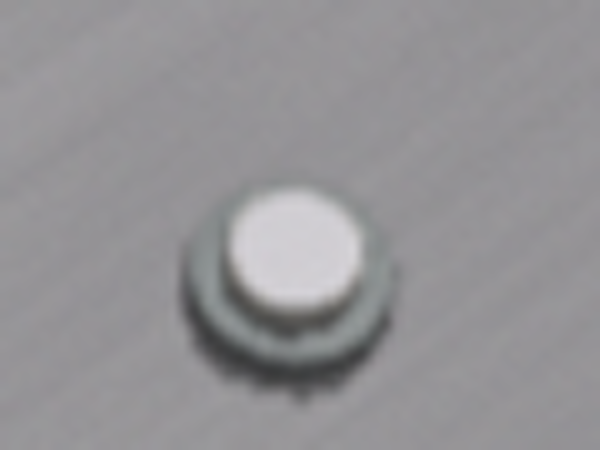

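View pics/t37b.png

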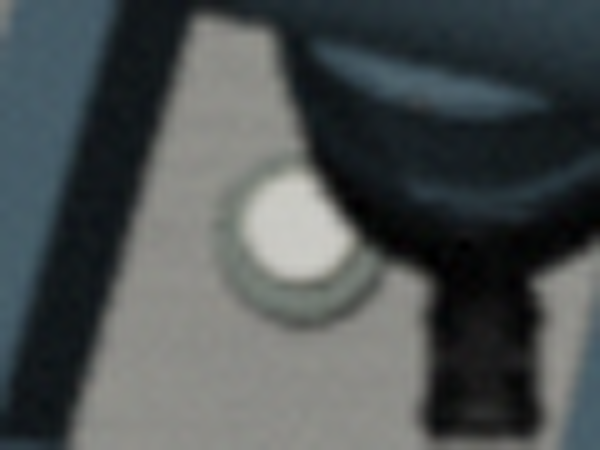

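Run:
```python
from h import *
o,w=wristcam();t=ctrl.camera("top");s=ctrl.camera("scene")
a=[(338,127.5),(265.8,162.4),(329.7,239.7)]
print(tri([w,t,s],a),tri([w,t],a[:2]),tri([w,s],[a[0],a[2]]),tri([t,s],a[1:]))
for c,u in zip((w,t,s),a): print(np.round(atz(c,u,.026),4))
plan([.6805,.026,.06],toolR(0,0))
```

```text
[0.68010145 0.02576651 0.01994455] [0.68020516 0.02551929 0.01857071] [0.68009375 0.02602214 0.01980127] [0.68027386 0.02572484 0.02017819]
[0.6788 0.0261 0.026 ]
[0.6786 0.0251 0.026 ]
[0.6827 0.0236 0.026 ]
turn [ 0.     0.    -0.001] |0.00| rows 0.0 shift [181.7  60.7 -53.9] |199| rows 3.2
```

servo_tool([
  [0,0,0,30,12,-11,-1],
  [0,0,0,70,26,-23,-1],
  [0,0,0,110,42,-37,-1],
  [0,0,0,150,54,-48,-1],
  [0,0,0,175,60.7,-54,-1],
  [0,0,0,190,60.7,-54,-1],
  [0,0,0,205,60.7,-54,-1],
  [0,0,0,212,60.7,-54,-1],
])

```text
time_s: 49.9
eef_pos: [0.6802, 0.0257, 0.0293]
eef_rot: [0.5, 0.5, 0.5, -0.5]
wrist_force: [-1.2, -0.2, 0.3]
opening: 0.001
```

Run:
```python
from h import *
st()
plan([.6802,.0258,.02],toolR(0,0))
c=ctrl.camera("scene");save("s38",c["pixels"],(290,180,410,270),6)
```

```text
t 49.90 pos [0.6802 0.0257 0.0293] yaw -0.0 tilt 0.0 F [-1.2 -0.2  0.3] open 0.001 q [-0.14  0.63  1.44 -0.    1.08 -0.14]
turn [-0.     0.    -0.001] |0.00| rows 0.0 shift [ 9.3  0.  -0.1] |9| rows 0.1
```

View pics/s38.png

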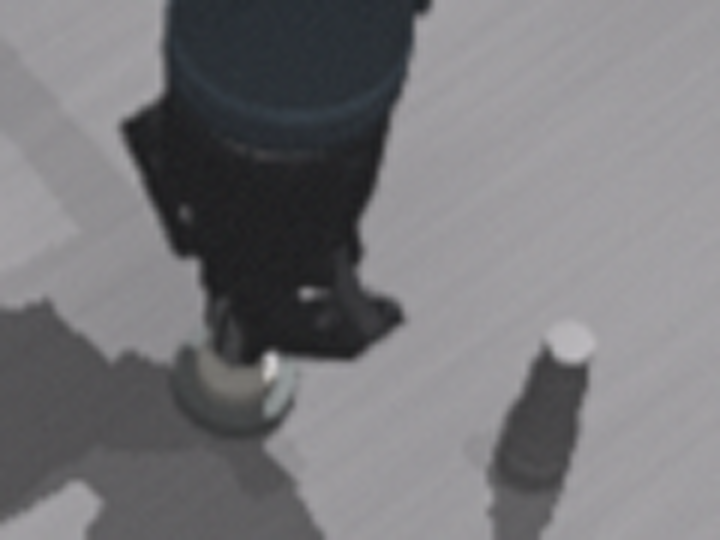

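Aligned over the button. Before pressing, a check from the top view that the carrier and jaws are still in place.

Run:
```python
from h import *
t=ctrl.camera("top");save("t39",t["pixels"],(340,170,440,290),5)
s=ctrl.camera("scene");save("s39",s["pixels"],(90,180,250,330),4)
```

```text
(no output)
```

View pics/t39.png

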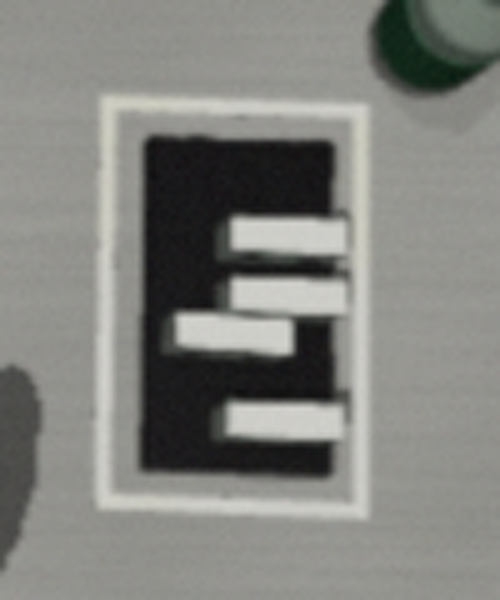

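View pics/s39.png

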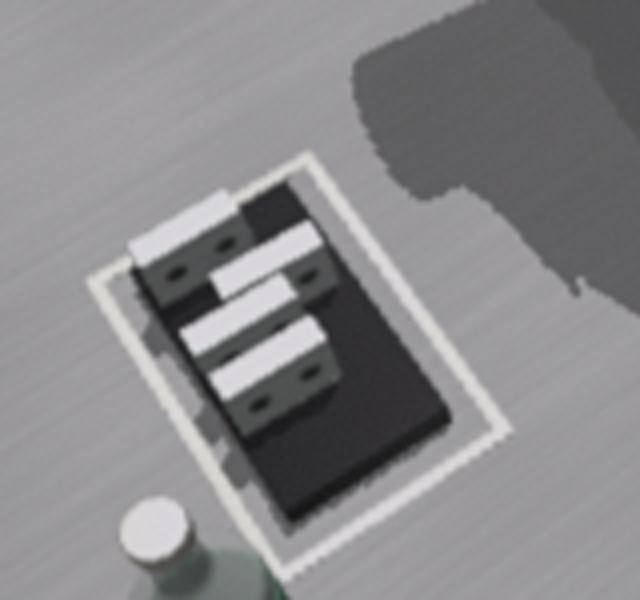

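Run:
```python
from h import *
t=ctrl.camera("top");s=ctrl.camera("scene")
def q(c,o,f,L,z):
    P=np.array([atz(c,(o[0]+a/f,o[1]+b/f),z)[:2] for a,b in L])*1000
    print(np.round(P.mean(0),1),[np.round(np.degrees(np.arctan2(v[1],v[0])),2) for v in (P[0]-P[3],P[1]-P[2])],np.round([np.linalg.norm(P[0]-P[3]),np.linalg.norm(P[1]-P[0])],1))
q(t,(340,170),5,[(145,138),(333,141),(331,476),(140,471)],.02)
q(t,(340,170),5,[(101,95),(370,104),(368,519),(96,508)],0)
q(s,(90,180),4,[(452,410),(291,512),(133,268),(288,182)],.02)
q(s,(90,180),4,[(513,430),(287,582),(88,280),(310,152)],0)
```

```text
[ 492.7 -302.7] [np.float64(-1.9), np.float64(-2.0)] [179.5 101.2]
[ 495.4 -304.6] [np.float64(-1.59), np.float64(-2.06)] [226.  147.3]
[ 497.6 -301.9] [np.float64(-1.62), np.float64(-1.68)] [178.9  97.1]
[ 497.2 -301.1] [np.float64(-1.73), np.float64(-0.77)] [223.2 139.8]
```

The carrier is within 3 mm of the frame centre in both axes, against about 15 mm of clearance, and the yaw matches. Press.

servo_tool([
  [0,0,0,7,0,0,-1],
  [0,0,0,10,0,0,-1],
  [0,0,0,12,0,0,-1],
  [0,0,0,14,0,0,-1],
  [0,0,0,15,0,0,-1],
  [0,0,0,16,0,0,-1],
  [0,0,0,16.5,0,0,-1],
  [0,0,0,16.5,0,0,-1],
])

```text
time_s: 51.15
eef_pos: [0.6816, 0.0258, 0.016]
eef_rot: [0.501, 0.5, 0.499, -0.499]
wrist_force: [-6.0, -0.8, 12.8]
opening: -0.003
```

Run:
```python
from h import *
st()
```

```text
t 51.15 pos [0.6816 0.0258 0.016 ] yaw 0.0 tilt 0.0 F [-6.  -0.8 12.8] open -0.003 q [-0.14  0.65  1.44 -0.    1.05 -0.14]
```

servo_tool([
  [0,0,0,1.5,0,0,-1],
  [0,0,0,3,0,0,-1],
  [0,0,0,4.5,0,0,-1],
  [0,0,0,4.5,0,0,-1],
  [0,0,0,4.5,0,0,-1],
  [0,0,0,4.5,0,0,-1],
  [0,0,0,4.5,0,0,-1],
  [0,0,0,4.5,0,0,-1],
])

```text
time_s: 52.15
eef_pos: [0.6818, 0.0258, 0.0157]
eef_rot: [0.501, 0.5, 0.499, -0.499]
wrist_force: [-13.8, 0.4, 28.7]
opening: -0.001
```

Run:
```python
from h import *
st()
```

```text
t 52.15 pos [0.6818 0.0258 0.0157] yaw 0.1 tilt 0.1 F [-13.8   0.4  28.7] open -0.001 q [-0.14  0.65  1.43 -0.    1.05 -0.14]
```

servo_tool([
  [0,0,0,-2,0,0,-1],
  [0,0,0,-3,0,0,-1],
  [0,0,0,-3,0,0,-1],
  [0,0,0,-3,0,0,-1],
  [0,0,0,-3,0,0,-1],
  [0,0,0,-3,0,0,-1],
  [0,0,0,-3,0,0,-1],
  [0,0,0,-3,0,0,-1],
])

```text
time_s: 53.15
eef_pos: [0.6819, 0.0258, 0.0187]
eef_rot: [0.501, 0.5, 0.499, -0.499]
wrist_force: [1.1, 0.0, 3.1]
opening: -0.002
```

Run:
```python
from h import *
st()
```

```text
t 53.15 pos [0.6819 0.0258 0.0187] yaw 0.1 tilt 0.1 F [1.1 0.  3.1] open -0.002 q [-0.14  0.65  1.43 -0.    1.06 -0.14]
```

At z 18.7 mm the spring pushes back with 3 N, and at 15.7 mm there was a hard stop at 29 N. The button was fully down, so I'll let go and back off.

servo_tool([
  [0,0,0,-5,0,0,-1],
  [0,0,0,-20,0,0,-1],
  [0,0,0,-45,0,0,-1],
  [0,0,0,-75,0,0,-1],
  [0,0,0,-105,0,0,-1],
  [0,0,0,-135,0,0,-1],
  [0,0,0,-150,0,0,-1],
  [0,0,0,-150,0,0,-1],
])

```text
time_s: 54.15
eef_pos: [0.682, 0.0259, 0.1701]
eef_rot: [0.502, 0.501, 0.499, -0.499]
wrist_force: [-0.2, -0.3, -0.1]
opening: 0.003
```

Run:
```python
from h import *
st()
t=ctrl.camera("top");save("t40",t["pixels"])
s=ctrl.camera("scene");save("s40",s["pixels"],(90,60,450,330),2.2)
```

```text
t 54.15 pos [0.682  0.0259 0.1701] yaw 0.1 tilt 0.1 F [-0.2 -0.3 -0.1] open 0.003 q [-0.14  0.46  1.37 -0.    1.3  -0.14]
```

View pics/t40.png

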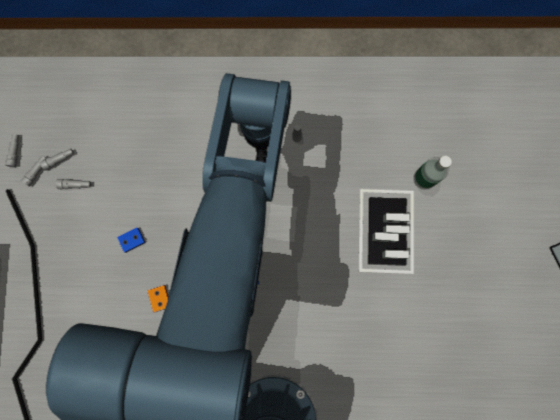

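View pics/s40.png

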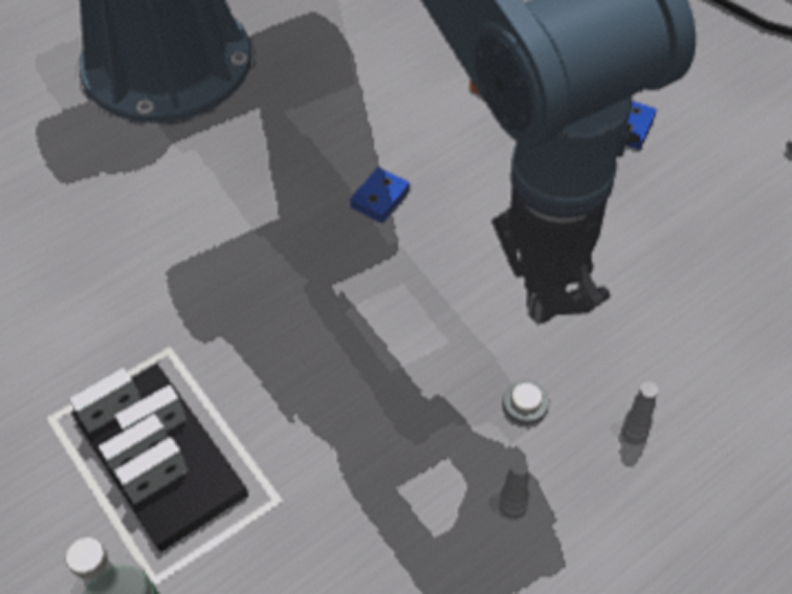

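The four jaws stand on the carrier inside the frame. The button is up, and the shafts, bottle and look-alikes are untouched. Handing in.

```bash
python3 -c "
from bench import ctrl
print(ctrl.hand_in())"
```

```text
the job is handed in; nothing more can be done
None
```

The job is done and handed in at about 54 s of the 210 s. All four silver jaws that were present stand on a long edge on the carrier. I slid the carrier into the frame with the open fingers, without lifting it, then pressed the button to its stop and released it.

- **Carrier:** before the press, both cameras put its centre within about 3 mm of the frame centre, with about 15 mm of clearance on each side. Its angle matches the frame within about 1°, limited by how well the frame corners can be read. The cameras differed by up to 5 mm on its x position along the frame.
- **Button:** it hit a hard stop at about 29 N, and the spring pushed back as I let go. I checked this by force and height, because the joint itself can't be read.
- **Knocked jaw:** one standing jaw was knocked about 25 mm along the carrier during the run. It stayed upright and about 10 mm inside the edge, so I left it there.
- **Final pictures:** all four jaws are upright and the gripper is clear. The bottle, shafts and blue and orange look-alikes look untouched.

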